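# Dock the pepper mill and set its grind collar to 3

### The arm

A 6-joint arm with a two-finger parallel gripper is mounted at the origin on the work surface. World frame = base frame: x ahead of the robot, y to its left, z up, the work surface at z = 0. Lengths are in m, angles in rad, forces in N, time in s.
With the tool pointing down it reaches from about 0.375 to 0.9 m from the base axis. Payload 3.1 kg.
Tool frame: the origin (TCP) lies where the fingers leave the gripper's body, on its centre line; the fingertips stand 73 mm ahead of it and the grasp point (between the pads) lies 54 mm ahead of it; z points along the fingers, y is the line along which they close (so a half turn about z gives the same grasp; the last joint's range is limited). The gripper opens to 85 mm and grips with 20 to 120 N. Pads are 22 mm wide; open, the fingers measure 114 mm over their backs; the gripper's body (76 mm by 85 mm) begins 54 mm behind the grasp point. The pads swing forward as they close: fully open they stand 13 mm farther back than shut.
Start: joints at [-1.456, 0.527, 1.433, -0, 1.181, -0.178], TCP at [0.18, -0.598, 0.304] pointing down, gripper open.
Joint ranges: [-3.08, 3.08], [-0.75, 2.2], [0.22, 2.44], [-1.43, 4.57], [0, 2.65], [-2.85, 2.85]. Speed limits (rad/s): [2.79, 2.79, 3.14, 3.14, 3.14, 3.14].

### API

Orientations are given as a unit quaternion [x, y, z, w].
In Python, from station import manip gives the robot as it stands.
- The arm moves only by the shell command python3 -m crank 'ROWS' [FORCE]. ROWS is JSON, a list of rows, each an object with "dp": the shift along the tool's x, y, z normalised to -1 to 1, where 1 is 50 cm, a list of three; "delta_rot": the turn, a rotation vector about the tool's x, y, z normalised to -1 to 1, where 1 is 2 pi rad, a list of three; "fingers": the opening, from -1 (shut) to 1 (fully open). A call has 1 to 12 rows; each row shifts and turns the commanded pose from where the row before left it, along the tool's axes as they then stand; what a row does not reach is not made up. A row lasts 1/12 s, in which the tool goes at most 41.7 mm and 7.16 degrees, less where a joint would pass 70% of its speed; a pose out of reach is approached as far as the arm can. A call with a number of a shift or a turn outside -1 to 1 is refused whole. A call with a gripper value outside its range is refused whole. The fingers move at their own pace and stop on an object; FORCE is the grip in N (left out, the last holds). Time passes only in rows, so rows that do not move let the fingers close. It gives the time, the measured TCP pose, the force, the opening and the grip force at its end, in the units of the state.
- manip.sense(): the state, without advancing time (a new reading comes with each control period).
- manip.snapshot(name): name is "scene" or "top"; returns (picture, depth): 420x560x3 uint8, red, green, blue; 420x560 float32, m along the optical axis (not along the pixel's ray), 0 where there is no reading.
- manip.camera_model(name): a dict with "fx", "fy", "cx", "cy" (pixels), "origin" and "attitude" of the camera in the world. Camera axes: x right, y up, looking along -z (the intrinsics and any distortion apply to the point x, -y, -z); pixel columns grow to the right and rows downward; lengths in m; the calibration is good to about 2 mm. A picture is of the moment at which its call begins. camera_model takes no time and is no camera call.
- manip.sign_off(): hands the job in; it is judged then, once.
The state is a dict: "t": time; "q": joint angles; "qd": joint speeds; "tau": joint torques, N m; "tcp_pos": TCP position; "tool_rot": TCP orientation; "force": force on the tool from outside, world axes, zero at the start; "ft_torque": the same for the moment, N m; "finger_gap": opening from 0.0 (shut) to 1.0 (fully open); "gripper_force": force on a finger pad.
Only numpy, scipy, OpenCV 4.12 (cv2) and the standard library are available. Lean on these libraries where they do the work, as an engineer would, in place of code of your own. Each camera call takes 0.05 s, during which the arm holds its last target. There are 200 camera calls.

### The job

The pepper mill has been left lying on the counter: stand it upright, fully home in the free well of the charging dock beside the salt mill, and let go of it. Then take it again by the black grind collar round its top and click the collar round until the number 3 stands at the red pointer. Leave the salt mill, the dish, the garlic and the other things on the counter where they are.

Things in the scene. Friction and masses are not known exactly. Their poses are not given: they have to be found in the camera images.
- mill: Pepper mill, loose, about 0.4 kg, 145 mm tall, lying on its side, its z up. Origin: mid-length on its axis; +x runs to the head (up when standing). Along x, mm: foot 50 square -72.5 to -67.5; steel body with dark peppercorn window, 56 x 56, to +27.5; neck dia 44 to +35.5; black collar to +67.5; white mouth dia 26 to +72.5. All four sides fit the dock. Red pointer on the body's shoulder, +z side.
- mill_base (a point): Point on the mill's axis at the underside of its foot (mill x = -72.5 mm); axes as mill.
- collar (a joint): Turn of the grind collar, rad. Numbers 1 to 8 run clockwise (seen from above the head) round it, 0.5236 apart; the one at the red pointer is 1 + value/0.5236, so 3 is at 1.047. Grows anticlockwise seen from above (right-handed about mill +x); starts between 5 and 8, so turn it clockwise. A spring ball clicks into each number (peak about 0.2 N m) and pulls it in when let go. Stops past 1 and 8.
- collar_grip (a point): On the mill's axis, middle of the collar's knurled cylinder (mill x = +47.5 mm), 48 mm diameter, 24 mm long (x +35.5 to +59.5); above it a 45 degree cone with the white numbers, 8 mm high, narrowing to 32 mm. The point's x is the mill's axis; its y and z turn with the collar.
- dock: Black charging dock, immovable, 90 x 215 mm, 36 mm high, long side along its y. Origin: centre of its underside, z up. Two square wells, 61 mm wide, 28 mm deep, with a 4 mm chamfer round the mouth, at y = +62.5 mm (free) and y = -62.5 mm (holds the salt mill).
- dock_well (a point): Centre of the floor of the free well, 8 mm above the counter (its mouth is at 36 mm); x and y lie along the sides of the square well, z up.
- salt: Salt mill, loose, same shape and size as the pepper mill, white salt in its window and a white collar, standing in the other well, 125 mm from the free one. Origin: centre of its underside; z up. Leave it alone.
- dish: Loose white bowl, 84 mm diameter, 36 mm high; origin at the centre of its underside. Leave it alone.
- garlic: Loose garlic bulb, 52 mm diameter, 46 mm high; origin at the centre of its underside. Leave it alone.
- jar: Loose amber spice jar with red cap, 52 mm diameter, 95 mm high; origin at the centre of its underside. Leave it alone.
- spoon: Loose wooden spoon, 240 mm long, lying on the counter; origin at its middle. Leave it alone.
- plate: Loose white plate, 190 mm diameter, 18 mm high; origin at the centre of its underside. Leave it alone.
Mind the look-alikes: they are no part of the job. Several things look just like the dock: the one meant starts nearest to the robot's base.

How it is judged:
On the way, in this order (a step that is already met when the one before it is completed fails the run):
1. the mill stands home in the free well of the dock and has been let go (angle between mill's own x axis and vertical below 0.08 rad and horizontal distance between mill_base and dock_well below 0.007 m and z of mill_base in the frame of dock_well below 0.004 m and contact force between the fingers and mill below 0.1 N), for 0.2 s.
2. the collar is clicked round to 3 with the mill in the dock (angle between mill's own x axis and vertical below 0.08 rad and horizontal distance between mill_base and dock_well below 0.007 m and z of mill_base in the frame of dock_well below 0.004 m and value of joint collar between 0.9172 and 1.1772 rad), for 0.2 s.
At the end, for the whole second after the job is handed in: The mill stands upright (within 0.08 rad), within 7 mm of the free well's centre, its foot within 4 mm of the well's floor, at rest and let go, with the collar within 0.13 rad of number 3 (1.047 rad) (all of step 2 and linear speed of mill below 0.02 m/s and contact force between the fingers and mill below 0.1 N); the robot touches nothing.
It fails at once if the salt mill is shifted by more than 20 mm or tipped (distance of salt from where it was at the start of the episode above 0.02 m or angle between salt's own z axis and vertical above 0.25 rad).
It fails at once if the dish, garlic, jar, spoon or plate is moved by more than 30 mm (distance of any of dish, garlic, jar, spoon, plate from where it was at the start of the episode above 0.03 m).
It also fails if it takes over 64 s, if anything falls off the work surface, if the arm or the gripper's body presses on something with over 40 N, if the wrist force passes 120 N, or if a joint passes its speed limit or range.

## Working session

There is one attempt and no reset: what is moved stays moved. The work goes in short steps, Python scripts to look and compute and a shell command to move; the robot and the scene stay as the last step left them, time stands still between calls to the robot, and variables do not carry over. Pictures are saved under pics/ and viewed, at most 10 in all, crops included, and the job is handed in when it is done.

```bash
mkdir -p pics; ls
cat > h.py <<'E'
import numpy as np, cv2
from station import manip
from scipy.spatial.transform import Rotation as R
def cam(n):
    m=manip.camera_model(n); a=np.array(m['attitude'],float)
    Rm=a if a.shape==(3,3) else R.from_quat(a).as_matrix()
    return m,Rm,np.array(m['origin'])
def ray(n,u,v):
    m,Rm,o=cam(n); return o,Rm@np.array([(u-m['cx'])/m['fx'],-(v-m['cy'])/m['fy'],-1.])
def onplane(n,u,v,z):
    o,d=ray(n,u,v); return o+d*(z-o[2])/d[2]
def cloud(n,D):
    m,Rm,o=cam(n); v,u=np.mgrid[:D.shape[0],:D.shape[1]]
    P=np.stack([(u-m['cx'])/m['fx']*D,-(v-m['cy'])/m['fy']*D,-D],-1)
    return P@Rm.T+o
def proj(n,p):
    m,Rm,o=cam(n); c=Rm.T@(np.array(p)-o)
    return m['cx']+m['fx']*c[0]/-c[2], m['cy']-m['fy']*c[1]/-c[2]
def shot(n,f):
    I,D=manip.snapshot(n); cv2.imwrite('pics/'+f+'.png',I[:,:,::-1]); np.savez('pics/'+f,I=I,D=D); return I,D
E
python3 - <<'E'
from h import *
for n in('scene','top'):
    shot(n,n+'0'); print(manip.camera_model(n))
print(manip.sense())
E
```

```text
pics
{'fx': 422.3557043560541, 'fy': 422.3557043560541, 'cx': 282.7147862218517, 'cy': 207.4638198036044, 'origin': array([1.36137781, 0.18806762, 0.69134324]), 'attitude': array([0.2914914 , 0.32641993, 0.67778431, 0.59083943])}
{'fx': 428.04988759154605, 'fy': 428.04988759154605, 'cx': 276.97879765113265, 'cy': 206.385405030428, 'origin': array([0.31814211, 0.08057087, 1.22733931]), 'attitude': array([-0.07346582,  0.0592329 ,  0.71031488, -0.69752921])}
{'t': 0.1, 'q': array([-1.45649366e+00,  5.28377998e-01,  1.43376376e+00, -2.38581792e-05,
        1.18137787e+00, -1.78482865e-01]), 'qd': array([ 0.00138151, -0.00043286, -0.00222942,  0.00094556, -0.00229142,
        0.00093982]), 'tau': array([ 3.32737573e-04, -4.43302774e+01, -1.78585893e+01, -2.90789094e-04,
        3.89030538e-03,  1.45521039e-05]), 'tcp_pos': array([ 0.18036411, -0.59789352,  0.30303169]), 'tool_rot': array([ 9.89302581e-01,  1.45874862e-01,  1.98871357e-05, -9.63343585e-04]), 'force': array([0.21767313, 0.24674842, 0.09833653]), 'ft_torque': array([-0.02177469,  0.0469563 ,  0.02989335]), 'gripper_force': 0.0, 'finger_gap': 0.99766977743896}
```

View pics/scene0.png

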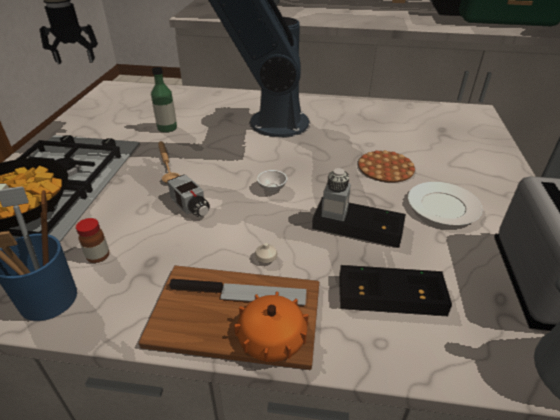

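View pics/top0.png

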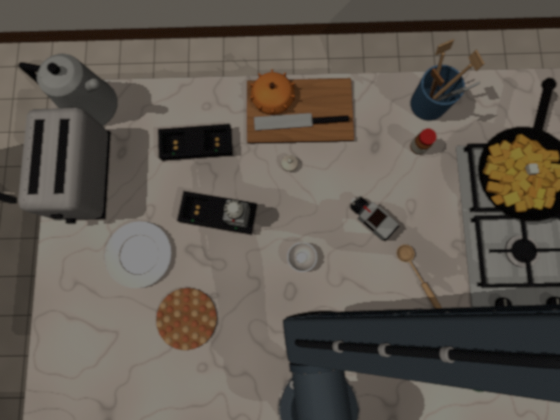

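The scene view shows the mill lying at (190,196) with its head towards (203,207). The salt mill stands in a dock at (360,220).

Dock candidates in the top view are A at (217,212), which holds the salt mill, and B at (195,142), which is empty. A fits: it is nearer the robot base at about (318,400) and holds the salt mill. I'll confirm it in a crop and measure.

Run:
```python
from h import *
z=np.load('pics/top0.npz');I,D=z['I'],z['D'];C=cloud('top',D)
zs=np.load('pics/scene0.npz');Cs=cloud('scene',zs['D'])
def rect(P):
    r=cv2.minAreaRect((P[:,:2]*1000).astype(np.float32)); return r
def sel(C,u0,u1,v0,v1,z0,z1):
    P=C[v0:v1,u0:u1].reshape(-1,3); return P[(P[:,2]>z0)&(P[:,2]<z1)]
print('counter z',np.median(sel(C,280,340,180,230,-.1,.1)[:,2]))
for nm,b,z0,z1 in [('dockA',(165,270,180,245),.025,.043),('dockB',(145,245,115,170),.025,.043),('saltmill',(200,270,185,240),.06,.2),('mill',(340,410,185,245),.03,.08),('millup',(340,410,185,245),.045,.08),('dish',(285,325,235,275),.02,.06),('garlic',(275,302,145,175),.02,.06),('jar',(405,445,120,160),.03,.12)]:
    P=sel(C,*b,z0,z1); print(nm,len(P),rect(P),P[:,2].max())
for nm,b,z0,z1 in [('mill_s',(160,218,170,222),.045,.08),('dockA_s',(300,410,195,250),.03,.042)]:
    P=sel(Cs,*b,z0,z1); print(nm,len(P),rect(P),P[:,2].max())
a=cv2.resize(I[185:240,170:265],None,fx=4,fy=4,interpolation=cv2.INTER_CUBIC)
b=cv2.resize(I[190:245,340:410],None,fx=5.43,fy=4*1,interpolation=cv2.INTER_CUBIC)
b=cv2.resize(I[185:240,335:430],None,fx=4,fy=4,interpolation=cv2.INTER_CUBIC)
s=cv2.resize(zs['I'][165:225,155:225],None,fx=5,fy=5,interpolation=cv2.INTER_CUBIC)
s2=cv2.resize(zs['I'][165:245,300:415],None,fx=3.5,fy=3.5,interpolation=cv2.INTER_CUBIC)
o=np.zeros((540,770,3),np.uint8);o[:220,:380]=a;o[:220,385:765]=b;o[230:530,:350]=s;o[230:510,360:762]=s2[:,:402]
cv2.imwrite('pics/crop1.png',np.clip(o[:,:,::-1]*1.6,0,255).astype(np.uint8))
```

```text
counter z -0.0005076586675412109
dockA 1386 ((533.5950927734375, 276.75347900390625), (215.5899200439453, 90.6007308959961), 79.1335678100586) 0.042803593018828634
dockB 1453 ((747.71435546875, 344.7361145019531), (93.01435089111328, 216.30154418945312), 3.203218698501587) 0.04278509430527655
saltmill 497 ((521.4320678710938, 214.83493041992188), (56.03687286376953, 56.58106994628906), 79.55238342285156) 0.15665891570890667
mill 1028 ((512.589599609375, -162.03265380859375), (144.87503051757812, 58.24800491333008), 46.34716033935547) 0.06093674421831996
millup 884 ((510.96136474609375, -164.10406494140625), (139.60134887695312, 58.006072998046875), 45.99327087402344) 0.06093674421831996
dish 311 ((402.82525634765625, 37.17941665649414), (80.38078308105469, 80.51762390136719), 89.02168273925781) 0.03925066633048613
garlic 205 ((677.6729125976562, 67.34151458740234), (43.812255859375, 46.24929428100586), 88.87525939941406) 0.04939917604427979
jar 417 ((721.516845703125, -314.7688293457031), (49.293060302734375, 48.18578338623047), 8.715107917785645) 0.10139729641846151
mill_s 669 ((512.2044677734375, -168.24012756347656), (142.6421661376953, 55.994415283203125), 45.18453598022461) 0.05871250651743409
dockA_s 1356 ((537.2366333007812, 274.08319091796875), (215.265380859375, 95.60655975341797), 79.64125061035156) 0.04198141017979429
```

View pics/crop1.png

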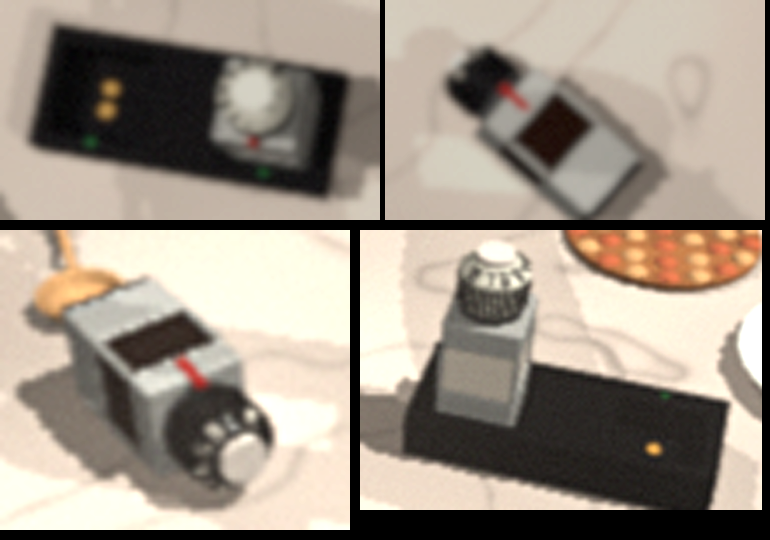

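The crop confirms it. Dock A holds the salt mill and shows one free well with gold contacts at top (197,210). The pepper mill lies pointer up at top (378,217), with its head towards the upper left.

I'll grip it near the shoulder with the tool leaning 40° towards the head, so a 90° pitch leaves the gripper leaning back at the robot's side of the dock.

```bash
cat >> h.py <<'E'
def pose_T(p,Rm): return np.array(p),Rm
def tool(zdir,ydir):
    z=np.array(zdir)/np.linalg.norm(zdir); y=np.array(ydir)-np.dot(ydir,z)*z; y/=np.linalg.norm(y)
    return np.stack([np.cross(y,z),y,z],1)
def az(d): return np.array([np.cos(np.radians(d)),np.sin(np.radians(d)),0])
UP=np.array([0,0,1.])
def plan(grasp,Rt,n=None,cur=None,first='t'):
    s=manip.sense(); p=np.array(s['tcp_pos']);Rc=R.from_quat(s['tool_rot']).as_matrix()
    t=np.array(grasp)-.054*Rt[:,2]
    rv=R.from_matrix(Rc.T@Rt).as_rotvec()
    d=(Rc if first=='t' else Rt).T@(t-p)
    print('tcp target',t.round(4),'| dp(50cm)',(d/.5).round(4),'len mm',np.linalg.norm(d)*1e3,'| rot(2pi)',(rv/2/np.pi).round(4),'deg',np.degrees(np.linalg.norm(rv)).round(2))
E
cat > g.py <<'E'
from h import *
A=az(46.0); MC=np.array([.513,-.163,.028]); th=np.radians(40)
RG=tool(-np.cos(th)*UP-np.sin(th)*A, az(-44))
GR=MC+.015*A+[0,0,.002]
B=az(-10.7); RS=tool(np.cos(th)*B-np.sin(th)*UP, az(-100.7))
W=np.array([.5457,.3372,.008])
E
python3 - <<'E'
from g import *
plan(GR-.12*RG[:,2]+[0,0,0],RG)
E
```

```text
tcp target [ 0.6011 -0.0718  0.1633] | dp(50cm) [ 1.1093 -0.7641  0.2813] len mm 688.0255130238484 | rot(2pi) [-0.0286 -0.1088 -0.0777] deg 49.22
```

```bash
python3 -m crank '[{"dp":[0.0555,-0.0382,0],"delta_rot":[0,0,0],"fingers":1},{"dp":[0.0555,-0.0382,0],"delta_rot":[0,0,0],"fingers":1},{"dp":[0.0555,-0.0382,0],"delta_rot":[0,0,0],"fingers":1},{"dp":[0.0555,-0.0382,0],"delta_rot":[0,0,0],"fingers":1},{"dp":[0.0555,-0.0382,0],"delta_rot":[0,0,0],"fingers":1},{"dp":[0.0555,-0.0382,0],"delta_rot":[0,0,0],"fingers":1},{"dp":[0.0555,-0.0382,0],"delta_rot":[0,0,0],"fingers":1},{"dp":[0.0555,-0.0382,0],"delta_rot":[0,0,0],"fingers":1},{"dp":[0.0555,-0.0382,0],"delta_rot":[0,0,0],"fingers":1},{"dp":[0.0555,-0.0382,0],"delta_rot":[0,0,0],"fingers":1}]' 60
python3 -m crank '[{"dp":[0.0555,-0.0382,0],"delta_rot":[0,0,0],"fingers":1},{"dp":[0.0555,-0.0382,0],"delta_rot":[0,0,0],"fingers":1},{"dp":[0.0555,-0.0382,0],"delta_rot":[0,0,0],"fingers":1},{"dp":[0.0555,-0.0382,0],"delta_rot":[0,0,0],"fingers":1},{"dp":[0.0555,-0.0382,0],"delta_rot":[0,0,0],"fingers":1},{"dp":[0.0555,-0.0382,0],"delta_rot":[0,0,0],"fingers":1},{"dp":[0.0555,-0.0382,0],"delta_rot":[0,0,0],"fingers":1},{"dp":[0.0555,-0.0382,0],"delta_rot":[0,0,0],"fingers":1},{"dp":[0.0555,-0.0382,0],"delta_rot":[0,0,0],"fingers":1},{"dp":[0.0555,-0.0382,0],"delta_rot":[0,0,0],"fingers":1}]'
python3 -m crank '[{"dp":[0,0,0],"delta_rot":[-0.0036,-0.0136,-0.0097],"fingers":1},{"dp":[0,0,0],"delta_rot":[-0.0036,-0.0136,-0.0097],"fingers":1},{"dp":[0,0,0],"delta_rot":[-0.0036,-0.0136,-0.0097],"fingers":1},{"dp":[0,0,0],"delta_rot":[-0.0036,-0.0136,-0.0097],"fingers":1},{"dp":[0,0,0],"delta_rot":[-0.0036,-0.0136,-0.0097],"fingers":1},{"dp":[0,0,0],"delta_rot":[-0.0036,-0.0136,-0.0097],"fingers":1},{"dp":[0,0,0],"delta_rot":[-0.0036,-0.0136,-0.0097],"fingers":1},{"dp":[0,0,0],"delta_rot":[-0.0036,-0.0136,-0.0097],"fingers":1},{"dp":[0,0,0],"delta_rot":[0,0,0],"fingers":1}]'
python3 - <<'E'
from g import *
plan(GR-.12*RG[:,2],RG); plan(GR,RG); print(manip.sense()['q'].round(3))
I,D=shot('top','top1')
E
```

```text
t: 0.93
tcp_pos: [0.3916, -0.3338, 0.3036]
tool_rot: [0.989, 0.146, -0.0, -0.0]
force: [0.1, -0.7, 0.0]
finger_gap: 1.003
gripper_force: 0.0
t: 1.77
tcp_pos: [0.6021, -0.0708, 0.3034]
tool_rot: [0.989, 0.146, -0.001, -0.0]
force: [1.5, -1.0, 0.3]
finger_gap: 1.004
gripper_force: 0.0
t: 2.52
tcp_pos: [0.6015, -0.0707, 0.3014]
tool_rot: [0.864, 0.368, -0.317, 0.134]
force: [-0.2, 1.3, 0.4]
finger_gap: 0.999
gripper_force: 0.0
tcp target [ 0.6011 -0.0718  0.1633] | dp(50cm) [0.177  0.0013 0.212 ] len mm 138.0787974820714 | rot(2pi) [0.0001 0.0008 0.0005] deg 0.35
tcp target [ 0.5475 -0.1272  0.0714] | dp(50cm) [0.1783 0.001  0.452 ] len mm 242.91867448318473 | rot(2pi) [0.0001 0.0008 0.0005] deg 0.35
[-0.111  0.692  1.269 -0.54   1.645  0.743]
```

```bash
python3 -m crank '[{"dp":[0.0354,0,0.0424],"delta_rot":[0,0.0002,0.0001],"fingers":1},{"dp":[0.0354,0,0.0424],"delta_rot":[0,0.0002,0.0001],"fingers":1},{"dp":[0.0354,0,0.0424],"delta_rot":[0,0.0002,0.0001],"fingers":1},{"dp":[0.0354,0,0.0424],"delta_rot":[0,0.0002,0.0001],"fingers":1},{"dp":[0.0354,0,0.0424],"delta_rot":[0,0,0],"fingers":1},{"dp":[0,0,0.024],"delta_rot":[0,0,0],"fingers":1},{"dp":[0,0,0.04],"delta_rot":[0,0,0],"fingers":1},{"dp":[0,0,0],"delta_rot":[0,0,0],"fingers":1},{"dp":[0,0,0],"delta_rot":[0,0,0],"fingers":1}]'
python3 - <<'E'
from g import *
from scipy.optimize import least_squares
q0=[-1.45649,.52838,1.43376,0,1.18138,-.17848];p0=[.18036,-.59789,.30303]
q1=[-0.111,.692,1.269,-.54,1.645,.743];p1=[.6015,-.0707,.3014]
s=manip.sense();print(s['q'].round(3))
data=[(q0,p0),(q1,p1),(list(s['q']),list(s['tcp_pos']))]
def rot(q):
    r=R.from_euler
    return r('z',q[0]),r('y',q[1]),r('y',q[2]),r('z',q[3]),r('y',q[4]),r('z',q[5])
r=rot(s['q']);M=r[0]*r[1]*r[2]*r[3]*r[4]*r[5]
print((M.inv()*R.from_quat(s['tool_rot'])).as_rotvec())
def fk(q,a):
    A,B,C,Dd,E,F=rot(q)
    return A.apply(np.array([a[0],0,a[1]])+B.apply([0,0,a[2]])+(B*C).apply([a[3],0,a[4]])+(B*C*Dd*E).apply([0,0,a[5]]))
f=lambda a:np.concatenate([fk(q,a)-p for q,p in data]+[.01*(a-[0,.3,.4,0,.4,.2])])
o=least_squares(f,[0,.3,.4,0,.4,.2]);print(o.x.round(4),np.abs(o.fun[:9]).max())
np.save('fk.npy',o.x)
plan(GR,RG)
I,D=shot('top','top2');I2,_=shot('scene','scene2')
a=cv2.resize(I[150:270,300:450],(500,400));b=cv2.resize(I2[130:240,130:260],(300,254))
c=np.zeros((400,800,3),np.uint8);c[:,:500]=a;c[:254,500:]=b
cv2.imwrite('pics/c2.png',np.clip(c[:,:,::-1]*1.5,0,255).astype(np.uint8))
E
```

```text
t: 3.32
tcp_pos: [0.587, -0.0884, 0.1411]
tool_rot: [0.867, 0.365, -0.313, 0.134]
force: [0.1, -0.3, 1.8]
finger_gap: 1.006
gripper_force: 0.0
[-0.141  0.873  1.394 -0.558  1.365  0.889]
[-1.23314773e-16  2.46629547e-16  1.57079633e+00]
[ 0.0789  0.2785 -0.0069 -0.239   0.4823  0.009 ] 0.11051537938366962
tcp target [ 0.5475 -0.1272  0.0714] | dp(50cm) [ 0.0042 -0.0027  0.1779] len mm 89.00494430659433 | rot(2pi) [-0.0001 -0.0006 -0.001 ] deg 0.41
```

View pics/c2.png

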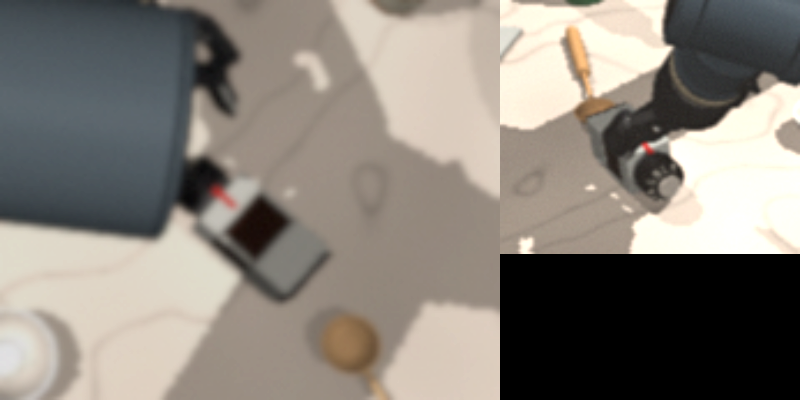

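```bash
cat > kin.py <<'E'
from g import *
from scipy.optimize import least_squares
def rot(q):
    r=R.from_euler
    return r('z',q[0]),r('y',q[1]),r('y',q[2]),r('z',q[3]),r('y',q[4]),r('z',q[5]+np.pi/2)
def fk(q,a):
    A,B,C,Dd,E,F=rot(q)
    return A.apply(np.array([a[0],a[6],a[1]])+B.apply([0,0,a[2]])+(B*C).apply([a[3],0,a[4]])+(B*C*Dd*E).apply([0,0,a[5]]))
def Rq(q):
    o=rot(q)[0]
    for x in rot(q)[1:]: o=o*x
    return o
lo=np.array([-3.08,-.75,.22,-1.43,0,-2.85]);hi=np.array([3.08,2.2,2.44,4.57,2.65,2.85])
def ik(grasp,Rt,a,q0):
    t=np.array(grasp)-.054*Rt[:,2]
    f=lambda q:np.concatenate([fk(q,a)-t,.3*(Rq(q).inv()*R.from_matrix(Rt)).as_rotvec()])
    o=least_squares(f,np.clip(q0,lo+.01,hi-.01),bounds=(lo,hi)); return o.x,np.abs(o.fun).max()
E
python3 - <<'E'
from kin import *
s=manip.sense()
data=[([-1.45649,.52838,1.43376,0,1.18138,-.17848],[.18036,-.59789,.30303]),([-0.111,.692,1.269,-.54,1.645,.743],[.6015,-.0707,.3014]),(list(s['q']),list(s['tcp_pos']))]
i=np.array([0,.3,.4,0,.4,.2,.1])
f=lambda a:np.concatenate([fk(q,a)-p for q,p in data]+[.003*(a-i)])
o=least_squares(f,i);a=o.x;print(a.round(4),np.abs(o.fun[:9]).max());np.save('fk.npy',a)
for thd in (30,40,50):
    th=np.radians(thd)
    for y in(-100.7,79.3):
        RS=tool(np.cos(th)*B-np.sin(th)*UP, az(y)); G=W+[0,0,.0875]
        for z in(0,.07):
            b=min((ik(G+[0,0,z],RS,a,q0) for q0 in([.5,.9,1.4,-1,.8,0],[.8,.9,1.4,-1.4,.8,1.5],[.8,.9,1.4,-1.4,.8,-1.5],[.8,.6,1.8,3.5,1.2,0])),key=lambda x:x[1]); print(thd,y,z,b[0].round(2),b[1].round(4))
E
```

```text
[2.000e-04 2.740e-01 5.865e-01 1.129e-01 3.917e-01 2.238e-01 1.110e-01] 0.00013551368855195534
30 -100.7 0 [ 0.66  0.89  1.91  4.19  0.85 -1.9 ] 0.0
30 -100.7 0.07 [ 0.66  0.75  1.92  4.31  0.79 -2.08] 0.0
30 79.3 0 [0.66 0.89 1.91 4.19 0.85 1.24] 0.0
30 79.3 0.07 [0.66 0.75 1.92 4.31 0.79 1.06] 0.0
40 -100.7 0 [ 0.62  0.81  1.88  4.36  0.63 -2.12] 0.0
40 -100.7 0.07 [ 0.62  0.68  1.87  4.57  0.59 -2.38] 0.0
40 79.3 0 [0.62 0.81 1.88 4.36 0.63 1.02] 0.0
40 79.3 0.07 [0.62 0.68 1.87 4.57 0.59 0.76] 0.0
50 -100.7 0 [ 0.57  0.75  1.81 -1.43  0.46 -2.65] 0.0071
50 -100.7 0.07 [ 0.57  0.63  1.81 -1.27  0.48 -2.85] 0.0007
50 79.3 0 [ 0.57  0.75  1.81 -1.43  0.46  0.49] 0.0071
50 79.3 0.07 [ 0.57  0.63  1.81 -1.26  0.48  0.28] 0.0
```

The mill is visible at the crop (265,230), pointer up, with the fingers above and clear of it. My arm fit shows q4 reaching its limit for the planned dock pose, so I'll check other tilts and headings.

Run:
```python
from kin import *
a=np.load('fk.npy')
for thd in (40,50,55,60):
    th=np.radians(thd)
    RGt=tool(-np.cos(th)*UP-np.sin(th)*A, az(-44));qg,e=ik(MC+.018*A,RGt,a,[-.14,.9,1.4,-.56,1.36,.9]);print(thd,'grasp',qg.round(2),e.round(4))
    for h in (-10.7,79.3):
        Bh=az(h)
        RS=tool(np.cos(th)*Bh-np.sin(th)*UP, az(h-90)); G=W+[0,0,.0905]
        for z in(0,.04,.1):
            b=min((ik(G+[0,0,z],RS,a,q0) for q0 in([.5,.9,1.4,-1,.8,0],[.5,.9,1.4,.8,.8,0],[.5,.9,1.4,1.4,.8,-1.5],[.5,.9,1.4,-1,.8,-2.])),key=lambda x:x[1]); print(thd,h,z,b[0].round(2),b[1].round(4))
```

```text
40 grasp [-0.2   0.95  1.5  -0.63  1.19  0.95] 0.0
40 -10.7 0 [ 0.62  0.81  1.88  4.37  0.63 -2.13] 0.0
40 -10.7 0.04 [ 0.62  0.73  1.88  4.48  0.6  -2.27] 0.0
40 -10.7 0.1 [ 0.61  0.62  1.88  4.57  0.58 -2.41] 0.0069
40 79.3 0 [ 0.03  0.82  1.84  1.37  0.87 -0.93] 0.0
40 79.3 0.04 [ 0.03  0.74  1.84  1.3   0.89 -0.83] 0.0
40 79.3 0.1 [ 0.03  0.63  1.81  1.2   0.93 -0.67] 0.0
50 grasp [-0.16  1.02  1.43 -0.7   1.35  1.  ] 0.0
50 -10.7 0 [ 0.57  0.74  1.81 -1.43  0.46 -2.66] 0.0065
50 -10.7 0.04 [ 0.57  0.67  1.82 -1.37  0.47 -2.73] 0.0
50 -10.7 0.1 [ 0.58  0.58  1.82 -1.27  0.5  -2.85] 0.0109
50 79.3 0 [ 0.1   0.76  1.8   1.15  0.74 -0.67] 0.0
50 79.3 0.04 [ 0.1   0.68  1.79  1.07  0.78 -0.56] 0.0
50 79.3 0.1 [ 0.1   0.58  1.76  0.97  0.85 -0.4 ] 0.0
55 grasp [-0.14  1.06  1.39 -0.74  1.43  1.02] 0.0
55 -10.7 0 [ 0.55  0.73  1.8  -1.27  0.41 -2.84] 0.0
55 -10.7 0.04 [ 0.55  0.67  1.82 -1.26  0.43 -2.85] 0.0107
55 -10.7 0.1 [ 0.53  0.54  1.73 -0.74  0.54  2.85] 0.0132
55 79.3 0 [ 0.13  0.74  1.77  1.01  0.7  -0.5 ] 0.0
55 79.3 0.04 [ 0.13  0.67  1.76  0.93  0.75 -0.4 ] 0.0
55 79.3 0.1 [ 0.13  0.57  1.72  0.83  0.83 -0.25] 0.0
60 grasp [-0.13  1.1   1.36 -0.77  1.51  1.04] 0.0
60 -10.7 0 [ 0.53  0.73  1.82 -1.25  0.37 -2.85] 0.0174
60 -10.7 0.04 [ 0.51  0.64  1.74 -0.71  0.48  2.85] 0.0087
60 -10.7 0.1 [ 0.52  0.55  1.71 -0.65  0.57  2.78] 0.0
60 79.3 0 [ 0.17  0.72  1.74  0.85  0.67 -0.33] 0.0
60 79.3 0.04 [ 0.17  0.65  1.72  0.78  0.73 -0.23] 0.0
60 79.3 0.1 [ 0.17  0.56  1.69  0.69  0.83 -0.1 ] 0.0
```

Going in from the dock's y heading (79°) with a 55° tilt is comfortable in the joints, and the gripper body clears the salt mill. I'll switch to that.

```bash
cat > g.py <<'E'
from h import *
A=az(46.0); MC=np.array([.513,-.163,.028]); th=np.radians(55)
RG=tool(-np.cos(th)*UP-np.sin(th)*A, az(-44))
GR=MC+.017*A+[0,0,.008]
HD=79.3
B=az(HD); RS=tool(np.cos(th)*B-np.sin(th)*UP, az(HD-90))
W=np.array([.5457,.3372,.008])
GS=W+.0895*UP-.008*B
E
python3 - <<'E'
from g import *
plan(GR-.07*RG[:,2],RG,first='r'); plan(GR,RG,first='r')
E
```

```text
tcp target [ 0.5954 -0.0777  0.1071] | dp(50cm) [ 0.0718 -0.0044  0.0206] len mm 37.42628804929286 | rot(2pi) [ 0.0003 -0.0426 -0.0012] deg 15.33
tcp target [ 0.5555 -0.119   0.067 ] | dp(50cm) [ 0.0718 -0.0044  0.1606] len mm 88.00137361889468 | rot(2pi) [ 0.0003 -0.0426 -0.0012] deg 15.33
```

```bash
python3 -m crank '[{"dp":[0,0,0],"delta_rot":[0.0001,-0.0142,-0.0004],"fingers":1},{"dp":[0,0,0],"delta_rot":[0.0001,-0.0142,-0.0004],"fingers":1},{"dp":[0,0,0],"delta_rot":[0.0001,-0.0142,-0.0004],"fingers":1},{"dp":[0.036,-0.0022,0.01],"delta_rot":[0,0,0],"fingers":1},{"dp":[0.036,-0.0022,0.01],"delta_rot":[0,0,0],"fingers":1},{"dp":[0,0,0],"delta_rot":[0,0,0],"fingers":1},{"dp":[0,0,0],"delta_rot":[0,0,0],"fingers":1}]'
python3 - <<'E'
from g import *
plan(GR,RG)
I2,_=shot('scene','scene3')
cv2.imwrite('pics/c3.png',np.clip(cv2.resize(I2[130:250,110:270],(800,600),interpolation=cv2.INTER_CUBIC)[:,:,::-1]*1.5,0,255).astype(np.uint8))
E
```

```text
t: 4.0
tcp_pos: [0.5949, -0.0768, 0.1064]
tool_rot: [0.815, 0.348, -0.426, 0.181]
force: [0.3, 1.5, 1.0]
finger_gap: 1.002
gripper_force: 0.0
tcp target [ 0.5555 -0.119   0.067 ] | dp(50cm) [-0.0012  0.0019  0.1398] len mm 69.90680403113583 | rot(2pi) [0.0001 0.0004 0.0004] deg 0.21
```

View pics/c3.png

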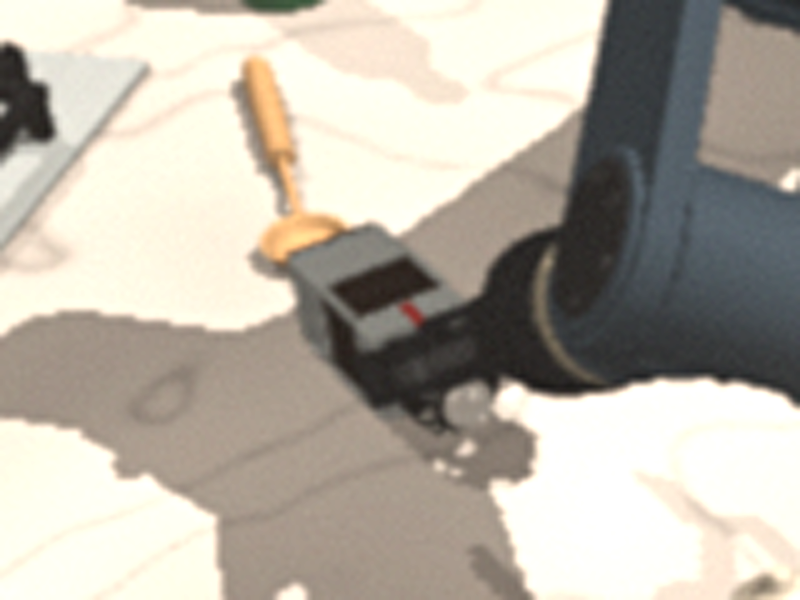

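The gripper straddles the head end, with the near finger at the crop (420,360). The mill is undisturbed and its pointer shows at (410,315). I'll advance the 70 mm slowly while watching the force, then close.

```bash
python3 -m crank '[{"dp":[0,0,0.03],"delta_rot":[0,0,0],"fingers":1},{"dp":[0,0,0.03],"delta_rot":[0,0,0],"fingers":1},{"dp":[0,0,0.03],"delta_rot":[0,0,0],"fingers":1},{"dp":[0,0,0.02],"delta_rot":[0,0,0],"fingers":1},{"dp":[0,0,0.01],"delta_rot":[0,0,0],"fingers":1},{"dp":[0,0,0],"delta_rot":[0,0,0],"fingers":1}]'
python3 -m crank '[{"dp":[0,0,0.01],"delta_rot":[0,0,0],"fingers":1},{"dp":[0,0,0.01],"delta_rot":[0,0,0],"fingers":1},{"dp":[0,0,0],"delta_rot":[0,0,0],"fingers":1}]'
python3 - <<'E'
from g import *
plan(GR,RG); print(manip.sense()['force'])
E
```

```text
t: 4.55
tcp_pos: [0.5599, -0.1135, 0.0722]
tool_rot: [0.816, 0.347, -0.427, 0.18]
force: [-0.4, -1.2, 0.3]
finger_gap: 1.001
gripper_force: 0.0
t: 4.8
tcp_pos: [0.5543, -0.1188, 0.0659]
tool_rot: [0.815, 0.347, -0.427, 0.18]
force: [-0.3, 0.7, -0.1]
finger_gap: 1.002
gripper_force: 0.0
tcp target [ 0.5555 -0.119   0.067 ] | dp(50cm) [-0.001   0.0021 -0.0025] len mm 1.707070939202534 | rot(2pi) [-0.0001  0.0004  0.0005] deg 0.23
[-0.27734943  0.6511801  -0.09273493]
```

```bash
python3 -m crank '[{"dp":[0,0,0],"delta_rot":[0,0,0],"fingers":-1},{"dp":[0,0,0],"delta_rot":[0,0,0],"fingers":-1},{"dp":[0,0,0],"delta_rot":[0,0,0],"fingers":-1},{"dp":[0,0,0],"delta_rot":[0,0,0],"fingers":-1},{"dp":[0,0,0],"delta_rot":[0,0,0],"fingers":-1},{"dp":[0,0,0],"delta_rot":[0,0,0],"fingers":-1},{"dp":[0,0,0],"delta_rot":[0,0,0],"fingers":-1},{"dp":[0,0,0],"delta_rot":[0,0,0],"fingers":-1}]' 70
python3 - <<'E'
from g import *
s=manip.sense();print(s['force'],s['ft_torque'])
# lift target: same orientation up 0.16, then upright orientation
plan(GR+[0,0,.16],RG)
E
```

```text
t: 5.47
tcp_pos: [0.5553, -0.1185, 0.0664]
tool_rot: [0.816, 0.347, -0.426, 0.181]
force: [3.3, 1.6, 3.0]
finger_gap: 0.646
gripper_force: 76.0
[3.34573574 1.59538147 3.04843547] [-0.01871224 -0.37359363  0.21572311]
tcp target [ 0.5555 -0.119   0.227 ] | dp(50cm) [-0.2635  0.0006 -0.1834] len mm 160.5294830148773 | rot(2pi) [0.0002 0.0003 0.0003] deg 0.17
```

```bash
python3 -m crank '[{"dp":[-0.0263,0,-0.0183],"delta_rot":[0,0,0],"fingers":-1},{"dp":[-0.0527,0,-0.0367],"delta_rot":[0,0,0],"fingers":-1},{"dp":[-0.0527,0,-0.0367],"delta_rot":[0,0,0],"fingers":-1},{"dp":[-0.0527,0,-0.0367],"delta_rot":[0,0,0],"fingers":-1},{"dp":[-0.0527,0,-0.0367],"delta_rot":[0,0,0],"fingers":-1},{"dp":[-0.0263,0,-0.0183],"delta_rot":[0,0,0],"fingers":-1},{"dp":[0,0,0],"delta_rot":[0,0,0],"fingers":-1}]'
python3 - <<'E'
from kin import *
s=manip.sense();a=np.load('fk.npy');print(s['q'].round(2),s['force'],np.linalg.norm(fk(s['q'],a)-s['tcp_pos']))
plan(GS+[0,0,.14],RS,first='r')
p0=s['tcp_pos'];R0=R.from_quat(s['tool_rot']);R1=R.from_matrix(RS);rv=(R0.inv()*R1).as_rotvec();q=s['q']
t1=GS+[0,0,.14]-.054*RS[:,2]
for k in np.linspace(.1,1,10):
    Rk=(R0*R.from_rotvec(rv*k)).as_matrix(); q,e=ik(p0+.054*Rk[:,2],Rk,a,q);print('r',q.round(2),e.round(4))
for k in np.linspace(.2,1,5):
    q,e=ik(p0+(t1-p0)*k+.054*RS[:,2],RS,a,q);print('t',q.round(2),e.round(4))
for dz in(.07,0):
    q,e=ik(GS+[0,0,dz],RS,a,q);print('d',q.round(2),e.round(4))
E
```

```text
t: 6.05
tcp_pos: [0.5555, -0.1189, 0.23]
tool_rot: [0.817, 0.347, -0.424, 0.181]
force: [0.5, 0.2, -2.7]
finger_gap: 0.648
gripper_force: 75.2
[-0.14  0.81  1.39 -0.73  1.62  0.86] [ 0.52902366  0.21374067 -2.70136243] 0.000203700916588727
tcp target [0.5385 0.2989 0.2817] | dp(50cm) [ 0.7268 -0.1887  0.3827] len mm 421.37646678351945 | rot(2pi) [-0.0173  0.2422 -0.1009] deg 94.66
r [-0.17  0.75  1.43 -0.65  1.5   0.76] 0.0
r [-0.2   0.7   1.46 -0.55  1.39  0.66] 0.0
r [-0.24  0.66  1.5  -0.44  1.29  0.53] 0.0
r [-0.29  0.62  1.53 -0.32  1.2   0.38] 0.0
r [-0.35  0.6   1.56 -0.17  1.13  0.21] 0.0
r [-0.4   0.58  1.58 -0.01  1.09  0.02] 0.0
r [-0.46  0.57  1.6   0.15  1.08 -0.18] 0.0
r [-0.52  0.58  1.62  0.31  1.11 -0.38] 0.0
r [-0.57  0.6   1.63  0.46  1.16 -0.57] 0.0
r [-0.62  0.63  1.63  0.58  1.23 -0.73] 0.0
t [-0.5   0.58  1.71  0.64  1.15 -0.67] 0.0
t [-0.36  0.54  1.76  0.69  1.08 -0.58] 0.0
t [-0.2   0.51  1.77  0.74  1.01 -0.47] 0.0
t [-0.04  0.5   1.75  0.77  0.95 -0.34] 0.0
t [ 0.12  0.5   1.7   0.78  0.9  -0.18] 0.0
d [ 0.12  0.61  1.75  0.88  0.79 -0.34] 0.0
d [ 0.12  0.74  1.78  1.02  0.7  -0.52] 0.0
```

```bash
python3 -m crank '[{"dp":[0,0,0],"delta_rot":[-0.0012,0.0173,-0.0072],"fingers":-1},{"dp":[0,0,0],"delta_rot":[-0.0012,0.0173,-0.0072],"fingers":-1},{"dp":[0,0,0],"delta_rot":[-0.0012,0.0173,-0.0072],"fingers":-1},{"dp":[0,0,0],"delta_rot":[-0.0012,0.0173,-0.0072],"fingers":-1},{"dp":[0,0,0],"delta_rot":[-0.0012,0.0173,-0.0072],"fingers":-1},{"dp":[0,0,0],"delta_rot":[-0.0012,0.0173,-0.0072],"fingers":-1},{"dp":[0,0,0],"delta_rot":[-0.0012,0.0173,-0.0072],"fingers":-1}]'
python3 -m crank '[{"dp":[0,0,0],"delta_rot":[-0.0012,0.0173,-0.0072],"fingers":-1},{"dp":[0,0,0],"delta_rot":[-0.0012,0.0173,-0.0072],"fingers":-1},{"dp":[0,0,0],"delta_rot":[-0.0012,0.0173,-0.0072],"fingers":-1},{"dp":[0,0,0],"delta_rot":[-0.0012,0.0173,-0.0072],"fingers":-1},{"dp":[0,0,0],"delta_rot":[-0.0012,0.0173,-0.0072],"fingers":-1},{"dp":[0,0,0],"delta_rot":[-0.0012,0.0173,-0.0072],"fingers":-1},{"dp":[0,0,0],"delta_rot":[-0.0012,0.0173,-0.0072],"fingers":-1},{"dp":[0,0,0],"delta_rot":[0,0,0],"fingers":-1}]'
python3 - <<'E'
from kin import *
s=manip.sense();a=np.load('fk.npy');Rc=R.from_quat(s['tool_rot']).as_matrix();q=s['q'];p=s['tcp_pos']
print('up150',(Rc.T@[0,0,.15]/.5).round(4))
t=GS+[0,0,.24]-.054*RS[:,2]
print('lat',(Rc.T@(t-p-[0,0,.15])/.5).round(4)); plan(GS+[0,0,.24],RS)
for X in(p+[0,0,.15],(p+[0,0,.15]+t)/2,t):
    q,e=ik(X+.054*Rc[:,2],Rc,a,q);print(q.round(2),e.round(4))
E
```

```text
t: 6.63
tcp_pos: [0.5535, -0.1179, 0.2246]
tool_rot: [0.846, 0.522, -0.107, -0.011]
force: [-0.4, 0.8, -3.6]
finger_gap: 0.638
gripper_force: 75.0
t: 7.3
tcp_pos: [0.5529, -0.1205, 0.2229]
tool_rot: [0.737, 0.605, 0.228, -0.198]
force: [0.2, -0.3, -4.0]
finger_gap: 0.642
gripper_force: 75.1
up150 [ 0.1729 -0.0046 -0.2451]
lat [ 0.6771 -0.1875  0.4594]
tcp target [0.5385 0.2989 0.3817] | dp(50cm) [ 0.85   -0.1921  0.2143] len mm 448.69790284917485 | rot(2pi) [-0.0017 -0.0005 -0.0019] deg 0.93
[-0.63  0.44  1.5   0.54  1.51 -0.55] 0.0
[-0.29  0.35  1.64  0.64  1.29 -0.32] 0.0
[0.12 0.38 1.59 0.67 1.09 0.01] 0.0
```

```bash
python3 -m crank '[{"dp":[0.0346,-0.0009,-0.049],"delta_rot":[0,0,0],"fingers":-1},{"dp":[0.0346,-0.0009,-0.049],"delta_rot":[0,0,0],"fingers":-1},{"dp":[0.0346,-0.0009,-0.049],"delta_rot":[0,0,0],"fingers":-1},{"dp":[0.0346,-0.0009,-0.049],"delta_rot":[0,0,0],"fingers":-1},{"dp":[0.0346,-0.0009,-0.049],"delta_rot":[0,0,0],"fingers":-1}]'
python3 -m crank '[{"dp":[0.0564,-0.0156,0.0383],"delta_rot":[0,0,0],"fingers":-1},{"dp":[0.0564,-0.0156,0.0383],"delta_rot":[0,0,0],"fingers":-1},{"dp":[0.0564,-0.0156,0.0383],"delta_rot":[0,0,0],"fingers":-1},{"dp":[0.0564,-0.0156,0.0383],"delta_rot":[0,0,0],"fingers":-1},{"dp":[0.0564,-0.0156,0.0383],"delta_rot":[0,0,0],"fingers":-1},{"dp":[0.0564,-0.0156,0.0383],"delta_rot":[0,0,0],"fingers":-1},{"dp":[0.0564,-0.0156,0.0383],"delta_rot":[0,0,0],"fingers":-1},{"dp":[0.0564,-0.0156,0.0383],"delta_rot":[0,0,0],"fingers":-1},{"dp":[0.0564,-0.0156,0.0383],"delta_rot":[0,0,0],"fingers":-1},{"dp":[0.0564,-0.0156,0.0383],"delta_rot":[0,0,0],"fingers":-1},{"dp":[0.0564,-0.0156,0.0383],"delta_rot":[0,0,0],"fingers":-1},{"dp":[0.0564,-0.0156,0.0383],"delta_rot":[0,0,0],"fingers":-1}]'
python3 -m crank '[{"dp":[0,0,0],"delta_rot":[-0.0017,-0.0005,-0.0019],"fingers":-1},{"dp":[0,0,0],"delta_rot":[0,0,0],"fingers":-1}]'
python3 - <<'E'
from g import *
plan(GS+[0,0,.24],RS)
I,D=shot('top','top4');I2,D2=shot('scene','scene4')
C=cloud('scene',D2).reshape(-1,3)
m=(C[:,2]>.2)&(C[:,2]<.4)&(abs(C[:,0]-.546)<.07)&(abs(C[:,1]-.337)<.08);print(m.sum())
cv2.imwrite('pics/c4.png',np.clip(np.hstack([cv2.resize(I2[60:260,280:430],(450,600)),cv2.resize(I[100:280,140:245],(350,600))])[:,:,::-1]*1.5,0,255).astype(np.uint8))
E
```

```text
t: 7.72
tcp_pos: [0.5531, -0.1173, 0.376]
tool_rot: [0.736, 0.607, 0.226, -0.196]
force: [0.3, 0.2, -3.4]
finger_gap: 0.642
gripper_force: 75.3
t: 8.72
tcp_pos: [0.5361, 0.3031, 0.381]
tool_rot: [0.736, 0.607, 0.226, -0.195]
force: [0.7, -0.7, -3.8]
finger_gap: 0.639
gripper_force: 75.7
t: 8.88
tcp_pos: [0.5355, 0.3034, 0.3811]
tool_rot: [0.732, 0.613, 0.229, -0.189]
force: [-0.7, 0.1, -4.1]
finger_gap: 0.64
gripper_force: 75.7
tcp target [0.5385 0.2989 0.3817] | dp(50cm) [-0.0057  0.0073 -0.0054] len mm 5.366523256393751 | rot(2pi) [-0.0003  0.0012  0.0013] deg 0.65
2519
```

View pics/c4.png

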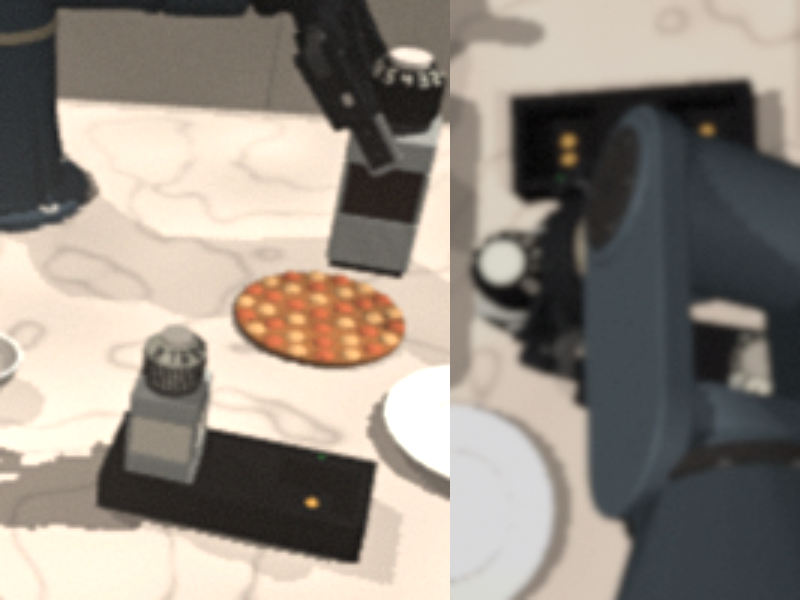

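The scene crop shows the mill hanging upright in the gripper, with its foot at (368,268) and body to (440,130). The salt mill and the free well, with its contact at (312,503), are clear. I'll measure the held mill's pose before lowering it.

```bash
cat > held.py <<'E'
from g import *
def held(nm,gz):   # gz: grasp-point z
    z=np.load('pics/scene%s.npz'%nm);D=z['D'];C=cloud('scene',D)
    base=gz-.0895
    n=az(HD-90); bb=az(HD); rel=C-np.array([W[0],W[1],0]); a=rel@n; b=rel@bb; h=C[...,2]-base
    m=(D>0)&(h>.008)&(h<.06)&(abs(b)<.06)&(abs(a)<.06)
    m=cv2.erode(m.astype(np.uint8),np.ones((3,3)))>0
    print('held pts',m.sum(),'h range',h[(abs(b)<.05)&(abs(a)<.05)].min())
    P=np.stack([np.ones(m.sum()),b[m],h[m]],1)
    k=np.ones(len(P),bool)
    for _ in range(6):
        c=np.linalg.lstsq(P[k],a[m][k],rcond=None)[0]; r=a[m]-P@c; k=abs(r)<.004
    print('front face a=',c.round(4),'-> centre a',c[0]-.028,'yaw deg',np.degrees(c[1]),'tilt deg',np.degrees(c[2]),k.sum())
    mm=m&(abs(a-c[0]-c[1]*b-c[2]*h)<.006)
    for lo in(.01,.025,.04):
        s=mm&(h>lo)&(h<lo+.015); print('h',lo,'b range',b[s].min().round(4),b[s].max().round(4))
    zt=np.load('pics/top%s.npz'%nm);I=zt['I'].astype(int)
    u0,v0=proj('top',[W[0],W[1],base+.145])
    w=(I.min(2)>130)&(I.max(2)-I.min(2)<40); vv,uu=np.where(w)
    s=(abs(uu-u0)<14)&(abs(vv-v0)<14)
    p=onplane('top',uu[s].mean(),vv[s].mean(),base+.145)
    d=p-W; print('mouth px',uu[s].mean(),vv[s].mean(),s.sum(),'exp',u0,v0,'a,b',d@n,d@bb)
E
python3 - <<'E'
from held import *
s=manip.sense();Rc=R.from_quat(s['tool_rot']).as_matrix();g=s['tcp_pos']+.054*Rc[:,2]
d=g-GS;n=az(HD-90);print('tool says a,b',d@n,d@B)
held('4',g[2])
E
```

```text
tool says a,b -0.001800631396606479 0.0016645658496953159
held pts 557 h range -0.2522789894999612
front face a= [ 0.0281 -0.0045 -0.0656] -> centre a 5.412349974026273e-05 yaw deg -0.2554165286360304 tilt deg -3.7607887749956372 556
h 0.01 b range -0.0228 0.0277
h 0.025 b range -0.0229 0.0279
h 0.04 b range -0.0229 0.0282
mouth px 155.0 178.0 69 exp 157.4812606379063 175.46879328034177 a,b -0.005993471252026951 0.003814263181965344
```

Run:
```python
import held as H
from held import *
s=manip.sense();Rc=R.from_quat(s['tool_rot']).as_matrix();print('tool y elev',Rc[2,1],'want',RS[2,1])
W0=W.copy()
import g
H.W=W-.125*B   # salt reference (expected position)
# use initial pictures: base of salt 0.008
for nm in('0',):
    H.held(nm,.008+.0895)
z=np.load('pics/scene0.npz')
C=cloud('scene',z['D']);n=az(HD-90);rel=C-np.array([H.W[0],H.W[1],0]);a=rel@n;b=rel@B;h=C[...,2]-.008
m=(h>.036)&(h<.09)&(abs(a)<.045)&(abs(b)<.045)
P=np.stack([np.ones(m.sum()),b[m],h[m]],1);k=np.ones(len(P),bool)
for _ in range(6):
    c=np.linalg.lstsq(P[k],a[m][k],rcond=None)[0];k=abs(a[m]-P@c)<.004
print('salt face',c,k.sum(),'b',np.percentile(b[m][k],[1,99]),'tilt',np.degrees(c[2]))
```

```text
tool y elev 0.00399398906047177 want -3.0049725253292744e-17
held pts 818 h range -0.01076842882472362
front face a= [ 0.0332 -0.1268 -0.144 ] -> centre a 0.005166269938715624 yaw deg -7.264943055353972 tilt deg -8.249944642224271 241
h 0.01 b range -0.0286 0.0293
h 0.025 b range -0.0431 0.0569
h 0.04 b range -0.0277 0.0266
mouth px nan nan 0 exp 232.5689388430536 207.34434351203976 a,b nan nan
salt face [0.02711267 0.00176385 0.01306799] 406 b [-0.02832807  0.02623417] tilt 0.748740395190217held.py:21: RuntimeWarning: Mean of empty slice.
  p=onplane('top',uu[s].mean(),vv[s].mean(),base+.145)
  ret = ret.dtype.type(ret / rcount)
held.py:22: RuntimeWarning: Mean of empty slice.
  d=p-W; print('mouth px',uu[s].mean(),vv[s].mean(),s.sum(),'exp',u0,v0,'a,b',d@n,d@bb)
```

```bash
cat > adj.py <<'E'
from g import *
def adj(phiB,phiN,a,b,dz,pa=0.,pb=0.):
    """rotate mill by phiB about B, phiN about n (deg) about its foot, then shift a,b,dz (m)"""
    s=manip.sense();Rc=R.from_quat(s['tool_rot']).as_matrix();p=np.array(s['tcp_pos']);n=az(HD-90)
    g=p+.054*Rc[:,2]; piv=W+pa*n+pb*B; piv[2]=g[2]-.0895
    Q=R.from_rotvec(np.radians(phiB)*B+np.radians(phiN)*n).as_matrix()
    Rn=Q@Rc; pn=piv+Q@(p-piv)+a*n+b*B+dz*UP
    print('rot',(R.from_matrix(Rc.T@Rn).as_rotvec()/2/np.pi).round(5),'then dp',(Rn.T@(pn-p)/.5).round(4),'base z now',piv[2].round(4))
E
python3 - <<'E'
from adj import *
adj(3,0,0,-.0035,-.2)
E
```

```text
rot [6.86e-03 3.00e-05 4.74e-03] then dp [-0.2327  0.0333  0.3242] base z now 0.2477
```

```bash
python3 -m crank '[{"dp":[0,0,0],"delta_rot":[0.0069,0,0.0047],"fingers":-1},{"dp":[-0.0291,0.0042,0.0405],"delta_rot":[0,0,0],"fingers":-1},{"dp":[-0.0291,0.0042,0.0405],"delta_rot":[0,0,0],"fingers":-1},{"dp":[-0.0291,0.0042,0.0405],"delta_rot":[0,0,0],"fingers":-1},{"dp":[-0.0291,0.0042,0.0405],"delta_rot":[0,0,0],"fingers":-1},{"dp":[-0.0291,0.0042,0.0405],"delta_rot":[0,0,0],"fingers":-1},{"dp":[-0.0291,0.0042,0.0405],"delta_rot":[0,0,0],"fingers":-1},{"dp":[-0.0291,0.0042,0.0405],"delta_rot":[0,0,0],"fingers":-1},{"dp":[-0.0291,0.0042,0.0405],"delta_rot":[0,0,0],"fingers":-1},{"dp":[0,0,0],"delta_rot":[0,0,0],"fingers":-1},{"dp":[0,0,0],"delta_rot":[0,0,0],"fingers":-1}]'
python3 - <<'E'
from held import *
I,D=shot('top','top5');I2,D2=shot('scene','scene5')
s=manip.sense();Rc=R.from_quat(s['tool_rot']).as_matrix();g=s['tcp_pos']+.054*Rc[:,2]
print(g,'base z',g[2]-.0895)
held('5',g[2])
cv2.imwrite('pics/c5.png',np.clip(np.hstack([cv2.resize(I2[150:260,300:420],(480,440)),cv2.resize(I[160:250,150:215],(318,440))])[:,:,::-1]*1.7,0,255).astype(np.uint8))
E
```

```text
t: 9.9
tcp_pos: [0.545, 0.2954, 0.1817]
tool_rot: [0.739, 0.604, 0.215, -0.209]
force: [-0.1, -0.0, -3.1]
finger_gap: 0.644
gripper_force: 75.7
[0.54996823 0.32685398 0.13994777] base z 0.05044777358192573
held pts 337 h range -0.05495976920406617
front face a= [ 0.0326 -0.0039 -0.0303] -> centre a 0.004586919513357806 yaw deg -0.22324303552686423 tilt deg -1.7385234167518109 333
h 0.01 b range -0.0268 0.0233
h 0.025 b range -0.0265 0.0235
h 0.04 b range -0.0269 0.0236
mouth px 182.58139534883722 194.02325581395348 43 exp 181.03067109659167 195.96623681823903 a,b 0.005460686105403896 -0.002771845744489919
```

View pics/c5.png

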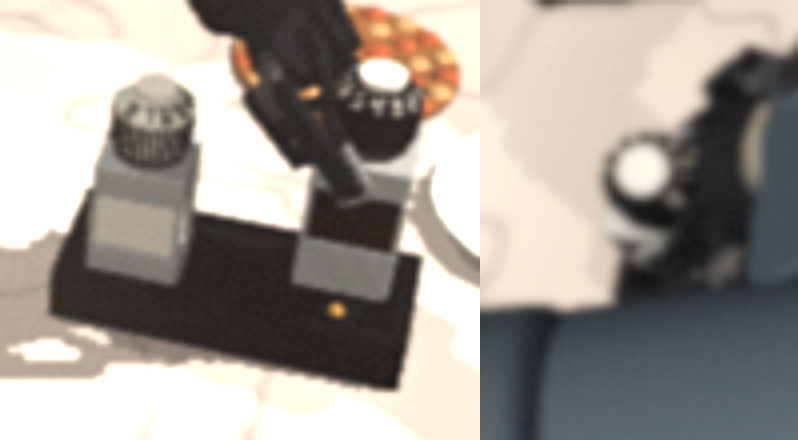

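The crop shows the mill hanging just above the free well, with its foot at (345,290) and the contact at (337,310). It sits about 4.5 mm too far along +a, so I'll correct that and lower it while watching the force.

Run:
```python
from adj import *
adj(.7,0,-.0045,.001,0,.0045,-.001)
s=manip.sense();Rc=R.from_quat(s['tool_rot']).as_matrix();print('down10mm',(Rc.T@[0,0,-.01]/.5).round(4))
```

```text
rot [0.0016  0.      0.00111] then dp [ 0.0014 -0.0057  0.0015] base z now 0.0504
down10mm [-0.0114  0.0009  0.0164]
```

```bash
python3 -m crank '[{"dp":[0.0014,-0.0057,0.0015],"delta_rot":[0.0016,0,0.0011],"fingers":-1},{"dp":[0,0,0],"delta_rot":[0,0,0],"fingers":-1},{"dp":[-0.0114,0.0009,0.0164],"delta_rot":[0,0,0],"fingers":-1},{"dp":[-0.0057,0.0005,0.0082],"delta_rot":[0,0,0],"fingers":-1},{"dp":[-0.0057,0.0005,0.0082],"delta_rot":[0,0,0],"fingers":-1},{"dp":[0,0,0],"delta_rot":[0,0,0],"fingers":-1}]'
python3 - <<'E'
from held import *
I,D=shot('top','top6');I2,D2=shot('scene','scene6')
s=manip.sense();Rc=R.from_quat(s['tool_rot']).as_matrix();g=s['tcp_pos']+.054*Rc[:,2]
print(g,'base z',g[2]-.0895,s['force'],s['ft_torque'])
C=cloud('scene',D2);n=az(HD-90);rel=C-np.array([W[0],W[1],0]);a=rel@n;b=rel@B;z=C[...,2]
m=(z>.045)&(z<.085)&(abs(a)<.045)&(abs(b)<.045)
P=np.stack([np.ones(m.sum()),b[m],z[m]],1);k=np.ones(len(P),bool)
for _ in range(6):
    c=np.linalg.lstsq(P[k],a[m][k],rcond=None)[0];k=abs(a[m]-P@c)<.004
print('face',c,k.sum(),'a at .06',c[0]+.06*c[2]-.028,'b',np.percentile(b[m][k],[1,99]),'tilt',np.degrees(c[2]))
held('6',g[2])
E
```

```text
t: 10.5
tcp_pos: [0.543, 0.2989, 0.1652]
tool_rot: [0.738, 0.603, 0.214, -0.214]
force: [-1.1, -2.3, 11.0]
finger_gap: 0.64
gripper_force: 78.1
[0.54610645 0.32992619 0.12117114] base z 0.031671136063383565 [-1.80624133 -2.83139485 10.75135333] [0.30362804 0.6817372  0.22862443]
face [ 0.02722563 -0.00041632 -0.00743847] 326 a at .06 -0.0012206746296153786 b [-0.02620248  0.02842375] tilt -0.4261931642785972
held pts 300 h range -0.03527743833718178
front face a= [ 0.0269  0.0012 -0.0076] -> centre a -0.0011320827212578481 yaw deg 0.07132013689312262 tilt deg -0.43258384217783125 298
h 0.01 b range -0.0235 0.0259
h 0.025 b range -0.0239 0.0261
h 0.04 b range -0.0241 0.0246
mouth px 182.87179487179486 196.12820512820514 39 exp 182.832148573605 197.5342456197611 a,b 0.003564149215565003 0.0006639274590476608
```

```bash
python3 -m crank '[{"dp":[0.0034,0,-0.0049],"delta_rot":[0,0,0],"fingers":-1},{"dp":[-0.0033,-0.001,-0.0023],"delta_rot":[0,0,0],"fingers":-1},{"dp":[0,0,0],"delta_rot":[0,0,0],"fingers":-1},{"dp":[-0.0034,0,0.0049],"delta_rot":[0,0,0],"fingers":-1},{"dp":[0,0,0],"delta_rot":[0,0,0],"fingers":-1}]'
python3 -m crank '[{"dp":[-0.0034,0,0.0049],"delta_rot":[0,0,0],"fingers":-1},{"dp":[0,0,0],"delta_rot":[0,0,0],"fingers":-1}]'
python3 -c "
from g import *
s=manip.sense();Rc=R.from_quat(s['tool_rot']).as_matrix();g=s['tcp_pos']+.054*Rc[:,2]
f=s['force'];n=az(HD-90);print('base z',g[2]-.0895,'fa,fb,fz',f@n,f@B,f[2],s['ft_torque'])"
```

```text
t: 11.02
tcp_pos: [0.5419, 0.2963, 0.1654]
tool_rot: [0.738, 0.603, 0.214, -0.214]
force: [-3.3, -7.1, 14.9]
finger_gap: 0.645
gripper_force: 78.9
t: 11.18
tcp_pos: [0.5424, 0.2968, 0.1649]
tool_rot: [0.738, 0.602, 0.215, -0.215]
force: [-3.2, -10.3, 28.0]
finger_gap: 0.643
gripper_force: 80.9
base z 0.031372709046963126 fa,fb,fz -1.1960174951438187 -10.712436060933772 28.040764298740342 [0.7634052  1.48186883 0.63179358]
```

```bash
python3 -m crank '[{"dp":[0.0068,0,-0.0098],"delta_rot":[0,0,0],"fingers":-1},{"dp":[-0.0049,0,-0.0034],"delta_rot":[0,0,0],"fingers":-1},{"dp":[0,0,0],"delta_rot":[0,0,0],"fingers":-1},{"dp":[-0.0034,0,0.0049],"delta_rot":[0,0,0],"fingers":-1},{"dp":[-0.0034,0,0.0049],"delta_rot":[0,0,0],"fingers":-1},{"dp":[0,0,0],"delta_rot":[0,0,0],"fingers":-1}]'
python3 -c "
from g import *
s=manip.sense();Rc=R.from_quat(s['tool_rot']).as_matrix();g=s['tcp_pos']+.054*Rc[:,2]
f=s['force'];n=az(HD-90);d=g-GS;print('base z',g[2]-.0895,'a,b',d@n,d@B,'fa,fb,fz',f@n,f@B,f[2],s['ft_torque'],Rc[2],RS[2])"
```

```text
t: 11.68
tcp_pos: [0.5422, 0.2946, 0.1647]
tool_rot: [0.738, 0.602, 0.216, -0.215]
force: [-2.2, -7.9, 28.7]
finger_gap: 0.641
gripper_force: 80.7
base z 0.03128179618559018 a,b 0.0017860664629709593 -0.00327176701824084 fa,fb,fz -0.7075496943301015 -8.205005568099116 28.719403462143262 [1.43352984 1.23974543 0.50498329] [ 0.57780218 -0.05792109 -0.81411903] [ 5.73576436e-01 -3.00497253e-17 -8.19152044e-01]
```

Run:
```python
from held import *
I,D=shot('top','top7');I2,D2=shot('scene','scene7')
n=az(HD-90)
for nm,ww in(('mill',W),('salt',W-.125*B)):
  for f in('0','7'):
    if nm=='mill' and f=='0': continue
    C=cloud('scene',np.load('pics/scene%s.npz'%f)['D']);rel=C-np.array([ww[0],ww[1],0]);a=rel@n;b=rel@B;z=C[...,2]
    m=(z>.045)&(z<.085)&(abs(a)<.045)&(abs(b)<.045)
    P=np.stack([np.ones(m.sum()),b[m],z[m]],1);k=np.ones(len(P),bool)
    for _ in range(6):
        c=np.linalg.lstsq(P[k],a[m][k],rcond=None)[0];k=abs(a[m]-P@c)<.004
    print(nm,f,'a at .06',c[0]+.06*c[2]-.028,'yaw',np.degrees(c[1]),'tilt',np.degrees(c[2]),'b',[np.percentile(b[m][k&(abs(z[m]-zz)<.008)],[2,98]).round(4) for zz in(.053,.075)])
# dock top edges in +b and a using scene & top initial clouds, z .03-.042
for cam_ in('scene','top'):
    C=cloud(cam_,np.load('pics/%s0.npz'%cam_)['D']);rel=C-W;a=rel@n;b=rel@B;z=C[...,2]
    m=(z>.03)&(z<.042)&(abs(b+.0625)<.13)&(abs(a)<.06)
    print(cam_,'dock a',np.percentile(a[m],[.5,99.5]).round(4),'b',np.percentile(b[m],[.5,99.5]).round(4),'want +-.045, -.170..+.045')
cv2.imwrite('pics/c7.png',np.clip(np.hstack([cv2.resize(I2[150:255,305:415],(628,600),interpolation=cv2.INTER_CUBIC)])[:,:,::-1]*2.,0,255).astype(np.uint8))
```

```text
mill 7 a at .06 -0.0015934551028680896 yaw -0.16264171548282194 tilt -0.28146738603019456 b [array([-0.0302,  0.0226]), array([-0.0299,  0.023 ])]
salt 0 a at .06 -0.0003594810236621365 yaw -0.14282031967948491 tilt -2.0788064833641773 b [array([-0.0268,  0.0252]), array([-0.0286,  0.0253])]
salt 7 a at .06 -9.807566986877805e-05 yaw -0.061664670306942414 tilt -1.025609132117979 b [array([-0.0269,  0.0246]), array([-0.0285,  0.0255])]
scene dock a [-0.0436  0.0493] b [-0.1705  0.043 ] want +-.045, -.170..+.045
top dock a [-0.0456  0.0444] b [-0.169   0.0455] want +-.045, -.170..+.045
```

View pics/c7.png

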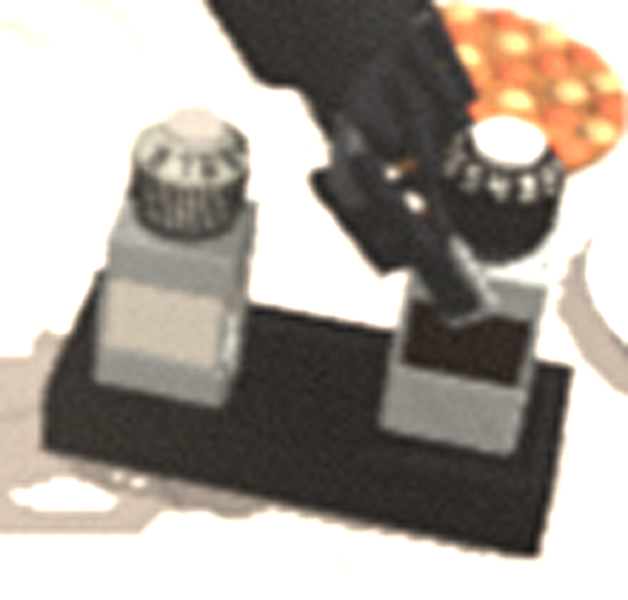

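```bash
cat > st.py <<'E'
from g import *
s=manip.sense();Rc=R.from_quat(s['tool_rot']).as_matrix();g=s['tcp_pos']+.054*Rc[:,2]
f=s['force'];n=az(HD-90);d=g-GS;print('base z',(g[2]-.0895).round(4),'a,b',(d@n).round(4),(d@B).round(4),'fa,fb,fz',(f@n).round(1),(f@B).round(1),f[2].round(1),s['ft_torque'].round(2))
F=f+[0,0,3.9]; t=s['ft_torque']; rz=.03-s['tcp_pos'][2]
r=np.array([(rz*F[0]-t[1])/F[2],(t[0]+rz*F[1])/F[2],0])+s['tcp_pos']-W
print('contact a,b',(r@n).round(3),(r@B).round(3))
E
python3 -m crank '[{"dp":[0.0091,0,-0.0131],"delta_rot":[0,0,0],"fingers":-1},{"dp":[0.0016,0.005,0.0011],"delta_rot":[0,0,0],"fingers":-1},{"dp":[0,0,0],"delta_rot":[0,0,0],"fingers":-1},{"dp":[-0.0046,0,0.0066],"delta_rot":[0,0,0],"fingers":-1},{"dp":[-0.0046,0,0.0066],"delta_rot":[0,0,0],"fingers":-1},{"dp":[0,0,0],"delta_rot":[0,0,0],"fingers":-1}]'
python3 st.py
```

```text
t: 12.28
tcp_pos: [0.5446, 0.2971, 0.1649]
tool_rot: [0.737, 0.602, 0.217, -0.216]
force: [-3.7, 4.9, 28.5]
finger_gap: 0.643
gripper_force: 83.1
base z 0.0315 a,b 0.0037 -0.0002 fa,fb,fz -4.6 4.1 28.5 [2.13 0.35 0.28]
contact a,b 0.002 0.006
```

Run:
```python
from held import *
I,D=shot('top','top8');I2,D2=shot('scene','scene8')
n=az(HD-90)
def H(C,ww,r):
    rel=C-ww;a=rel@n;b=rel@B;return C[...,2][(abs(a)<r)&(abs(b)<r)]
for c_,D_ in(('top',D),('scene',D2)):
    C=cloud(c_,D_)
    for nm,ww in(('mill',W),('salt',W-.125*B)):
        z=H(C,ww,.02); z=z[z>.1]; print(c_,nm,len(z),np.sort(z)[-30::6].round(4) if len(z)>30 else z)
C=cloud('scene',D2)
for nm,ww in(('mill',W),('salt',W-.125*B)):
    rel=C-ww;a=rel@n;b=rel@B;z=C[...,2];m=(abs(b)<.03)&(a>.02)&(a<.03)&(z>.09)&(z<.16);print(nm,'shoulder',np.percentile(z[m],[50,90,97]).round(4),m.sum())
# dark window rows along face centre column
for nm,ww in(('mill',W),('salt',W-.125*B)):
    for zz in np.arange(.034,.12,.004):
        u,v=proj('scene',ww*[1,1,0]+n*.028+B*.012+[0,0,zz]);print(round(zz,3),I2[int(round(v)),int(round(u))].sum(),end=' ; ')
    print()
```

```text
top mill 262 [0.1747 0.1749 0.1753 0.1762 0.1769]
top salt 213 [0.4295 0.4323 0.4356 0.4392 0.4431]
scene mill 152 [0.1737 0.174  0.1742 0.1743 0.1748]
scene salt 710 [0.4381 0.4393 0.4408 0.4425 0.4449]
mill shoulder [0.1321 0.1561 0.1591] 245
salt shoulder [0.1095 0.1395 0.1441] 309
0.034 145 ; 0.038 207 ; 0.042 208 ; 0.046 200 ; 0.05 209 ; 0.054 209 ; 0.058 211 ; 0.062 220 ; 0.066 230 ; 0.07 126 ; 0.074 62 ; 0.078 66 ; 0.082 67 ; 0.086 66 ; 0.09 67 ; 0.094 68 ; 0.098 65 ; 0.102 111 ; 0.106 197 ; 0.11 211 ; 0.114 223 ; 0.118 206 ; 
0.034 215 ; 0.038 213 ; 0.042 215 ; 0.046 233 ; 0.05 257 ; 0.054 285 ; 0.058 289 ; 0.062 288 ; 0.066 282 ; 0.07 292 ; 0.074 287 ; 0.078 285 ; 0.082 292 ; 0.086 231 ; 0.09 222 ; 0.094 220 ; 0.098 218 ; 0.102 220 ; 0.106 234 ; 0.11 209 ; 0.114 171 ; 0.118 112 ;
```

```bash
cat > mm.py <<'E'
from held import *
n=az(HD-90)
def meas(f,z0=.045,z1=.085):
  for nm,ww in(('mill',W),('salt',W-.125*B)):
    Z=np.load('pics/scene%s.npz'%f)
    C=cloud('scene',Z['D']);rel=C-np.array([ww[0],ww[1],0]);a=rel@n;b=rel@B;z=C[...,2]
    m=(z>z0)&(z<z1)&(abs(a)<.045)&(abs(b)<.045)
    P=np.stack([np.ones(m.sum()),b[m],z[m]],1);k=np.ones(len(P),bool)
    for _ in range(6):
        c=np.linalg.lstsq(P[k],a[m][k],rcond=None)[0];k=abs(a[m]-P@c)<.004
    print(nm,f,'a at .05,.08',[(c[0]+q*c[2]-.028).round(4) for q in(.05,.08)],'yaw',np.degrees(c[1]).round(2),'tilt',np.degrees(c[2]).round(2),'b',[np.percentile(b[m][k&(abs(z[m]-zz)<.008)],[2,98]).round(4) for zz in(.053,.075)])
    # image edges: gradient across the face at given heights, sub-pixel along b at a=+.028
    g=cv2.cvtColor(Z['I'],cv2.COLOR_RGB2GRAY).astype(np.float32)
    for zz in(.045,.06,.1):
        t=np.arange(-.045,.0451,.0005); uv=np.array([proj('scene',ww*[1,1,0]+n*.028+B*x+[0,0,zz]) for x in t],np.float32)
        L=cv2.remap(g,uv[:,:1],uv[:,1:],cv2.INTER_LINEAR)[:,0]; G=np.gradient(cv2.GaussianBlur(L[:,None],(1,7),0)[:,0]); 
        l=np.argmax(abs(G)*(t<-.012));r=np.argmax(abs(G)*(t>.012)); print('   z',zz,'edges b',t[l].round(4),t[r].round(4),'mid',((t[l]+t[r])/2).round(4))
E
python3 -c "
from mm import *
meas('8')"
```

```text
mill 8 a at .05,.08 [np.float64(0.0005), np.float64(0.0006)] yaw -0.67 tilt 0.05 b [array([-0.0309,  0.0223]), array([-0.0291,  0.0237])]
   z 0.045 edges b -0.0325 0.0425 mid 0.005
   z 0.06 edges b -0.032 0.042 mid 0.005
   z 0.1 edges b -0.0285 0.026 mid -0.0012
salt 8 a at .05,.08 [np.float64(0.0), np.float64(-0.0006)] yaw -0.19 tilt -1.23 b [array([-0.0269,  0.0253]), array([-0.0289,  0.0254])]
   z 0.045 edges b -0.043 0.029 mid -0.007
   z 0.06 edges b -0.039 0.0315 mid -0.0037
   z 0.1 edges b -0.029 0.033 mid 0.002
```

Run:
```python
from mm import *
for f in('5','6','7','8'):
    for c_ in('top','scene'):
        Z=np.load('pics/%s%s.npz'%(c_,f)); C=cloud(c_,Z['D']);rel=C-W;a=rel@n;b=rel@B;z=C[...,2]
        I=Z['I'].astype(int)
        w=(I.min(2)>125)&(I.max(2)-I.min(2)<45)&(z>.16)&(z<.21)&(abs(a)<.03)&(abs(b)<.03)
        zt=np.median(z[w]); vv,uu=np.where(w); 
        p=onplane(c_,uu.mean(),vv.mean(),zt)-W; print(f,c_,'mouth z',zt.round(4),w.sum(),'a,b',(p@n).round(4),(p@B).round(4))
Z=np.load('pics/top0.npz');C=cloud('top',Z['D']);ww=W-.125*B;rel=C-ww;a=rel@n;b=rel@B;z=C[...,2];w=(z>.148)&(abs(a)<.03)&(abs(b)<.03);print('salt mouth',w.sum(),a[w].mean(),b[w].mean())
```

```text
5 top mouth z 0.1901 52 a,b 0.0059 -0.0015
5 scene mouth z 0.1913 64 a,b 0.0088 -0.0009
6 top mouth z 0.1739 50 a,b 0.0036 0.002
6 scene mouth z 0.1738 64 a,b 0.0054 0.0018
7 top mouth z 0.1733 50 a,b 0.0041 -0.0024
7 scene mouth z 0.1734 65 a,b 0.0059 -0.0026
8 top mouth z 0.1741 52 a,b 0.0056 0.0033
8 scene mouth z 0.1735 63 a,b 0.0077 0.0033
salt mouth 109 -0.0008269536123295101 -7.746967097672478e-05
```

```bash
python3 -m crank '[{"dp":[0.0114,0,-0.0164],"delta_rot":[0,0,0],"fingers":-1},{"dp":[0,0,0],"delta_rot":[0,0,0],"fingers":-1},{"dp":[0,0,0],"delta_rot":[0,0,0],"fingers":-1}]'
python3 - <<'E'
from adj import *
from mm import *
adj(-2.4,3,.0005,.004,0,-.0005,-.004)
I,D=shot('top','top9');I2,D2=shot('scene','scene9')
meas('9')
def mouth(f):
    for c_ in('top','scene'):
        Z=np.load('pics/%s%s.npz'%(c_,f)); C=cloud(c_,Z['D']);rel=C-W;a=rel@n;b=rel@B;z=C[...,2]
        I=Z['I'].astype(int)
        w=(I.min(2)>125)&(I.max(2)-I.min(2)<45)&(z>.14)&(z<.22)&(abs(a)<.03)&(abs(b)<.03)
        zt=np.median(z[w]); vv,uu=np.where(w); 
        p=onplane(c_,uu.mean(),vv.mean(),zt)-W; print(f,c_,'mouth z',zt.round(4),w.sum(),'a,b',(p@n).round(4),(p@B).round(4))
mouth('9')
E
```

```text
t: 12.63
tcp_pos: [0.5443, 0.2949, 0.1708]
tool_rot: [0.738, 0.603, 0.213, -0.213]
force: [-0.6, 1.9, 10.0]
finger_gap: 0.642
gripper_force: 80.9
rot [-0.00522  0.00829 -0.00424] then dp [-0.0071 -0.0101 -0.0003] base z now 0.0371
mill 9 a at .05,.08 [np.float64(0.0007), np.float64(0.0005)] yaw -0.32 tilt -0.34 b [array([-0.0333,  0.0191]), array([-0.0324,  0.021 ])]
   z 0.045 edges b -0.035 0.0425 mid 0.0038
   z 0.06 edges b -0.0345 0.042 mid 0.0038
   z 0.1 edges b -0.031 0.0235 mid -0.0037
salt 9 a at .05,.08 [np.float64(-0.0003), np.float64(-0.0003)] yaw 0.57 tilt -0.17 b [array([-0.0272,  0.025 ]), array([-0.0287,  0.0255])]
   z 0.045 edges b -0.043 0.031 mid -0.006
   z 0.06 edges b -0.039 0.032 mid -0.0035
   z 0.1 edges b -0.029 0.033 mid 0.002
9 top mouth z 0.1793 52 a,b 0.0052 0.001
9 scene mouth z 0.1791 63 a,b 0.008 0.0011
```

Run:
```python
from adj import *
adj(-2,3.2,-.0005,.0065,.008,.0005,-.0065)
```

```text
rot [-0.00429  0.00885 -0.00363] then dp [ 0.0058 -0.0105 -0.0103] base z now 0.0371
```

```bash
python3 -m crank '[{"dp":[0.0091,0,-0.0131],"delta_rot":[0,0,0],"fingers":-1},{"dp":[-0.0033,-0.0105,0.0028],"delta_rot":[-0.0043,0.0088,-0.0036],"fingers":-1},{"dp":[0,0,0],"delta_rot":[0,0,0],"fingers":-1},{"dp":[0,0,0],"delta_rot":[0,0,0],"fingers":-1}]'
cat >> mm.py <<'E'
def mouth(f):
    for c_ in('top','scene'):
        Z=np.load('pics/%s%s.npz'%(c_,f)); C=cloud(c_,Z['D']);rel=C-W;a=rel@n;b=rel@B;z=C[...,2]
        I=Z['I'].astype(int)
        w=(I.min(2)>125)&(I.max(2)-I.min(2)<45)&(z>.14)&(z<.22)&(abs(a)<.03)&(abs(b)<.03)
        zt=np.median(z[w]); vv,uu=np.where(w); 
        p=onplane(c_,uu.mean(),vv.mean(),zt)-W; print(f,c_,'mouth z',zt.round(4),w.sum(),'a,b',(p@n).round(4),(p@B).round(4))
def all_(f,**k):
    shot('top','top'+f);shot('scene','scene'+f);meas(f,**k);mouth(f)
E
python3 -c "
from mm import *
all_('10')"; python3 st.py
```

```text
t: 13.07
tcp_pos: [0.5375, 0.2935, 0.1739]
tool_rot: [0.73, 0.602, 0.24, -0.217]
force: [0.2, 0.7, -3.6]
finger_gap: 0.642
gripper_force: 79.8
mill 10 a at .05,.08 [np.float64(-0.0017), np.float64(-0.0015)] yaw 0.01 tilt 0.46 b [array([-0.0302,  0.0226]), array([-0.0303,  0.023 ])]
   z 0.045 edges b -0.0255 0.0425 mid 0.0085
   z 0.06 edges b -0.0305 0.042 mid 0.0058
   z 0.1 edges b -0.0305 0.0235 mid -0.0035
salt 10 a at .05,.08 [np.float64(0.0), np.float64(-0.0004)] yaw 0.3 tilt -0.9 b [array([-0.027 ,  0.0252]), array([-0.0285,  0.0254])]
   z 0.045 edges b -0.043 0.0295 mid -0.0067
   z 0.06 edges b -0.039 0.033 mid -0.003
   z 0.1 edges b -0.029 0.033 mid 0.002
10 top mouth z 0.1844 56 a,b -0.001 -0.0023
10 scene mouth z 0.1847 65 a,b 0.0078 0.0001
base z 0.0427 a,b 0.0001 -0.0027 fa,fb,fz 0.1 0.3 -2.5 [-0.57  0.07  0.01]
contact a,b 0.022 -0.496
```

```bash
python3 -m crank '[{"dp":[0.0049,0.0025,0.0034],"delta_rot":[0,0,0],"fingers":-1},{"dp":[0,0,0],"delta_rot":[0,0,0],"fingers":-1},{"dp":[-0.0046,0,0.0066],"delta_rot":[0,0,0],"fingers":-1},{"dp":[-0.0046,0,0.0066],"delta_rot":[0,0,0],"fingers":-1},{"dp":[0,0,0],"delta_rot":[0,0,0],"fingers":-1}]'
python3 st.py
python3 -m crank '[{"dp":[-0.0046,0,0.0066],"delta_rot":[0,0,0],"fingers":-1},{"dp":[0,0,0],"delta_rot":[0,0,0],"fingers":-1}]'
python3 st.py
```

```text
t: 13.58
tcp_pos: [0.5403, 0.2974, 0.1671]
tool_rot: [0.729, 0.603, 0.242, -0.217]
force: [0.0, -0.1, -3.5]
finger_gap: 0.646
gripper_force: 79.8
base z 0.035 a,b 0.0008 0.0011 fa,fb,fz 0.1 -0.1 -3.5 [-0.63  0.12  0.02]
contact a,b -0.02 -1.782
t: 13.75
tcp_pos: [0.5403, 0.2976, 0.1633]
tool_rot: [0.729, 0.603, 0.243, -0.217]
force: [0.6, 0.3, -3.7]
finger_gap: 0.643
gripper_force: 79.8
base z 0.0312 a,b 0.0008 0.0013 fa,fb,fz 0.5 0.4 -3.7 [-0.63  0.06 -0.04]
contact a,b -0.05 -3.646
```

```bash
python3 -m crank '[{"dp":[-0.0046,0,0.0066],"delta_rot":[0,0,0],"fingers":-1},{"dp":[0,0,0],"delta_rot":[0,0,0],"fingers":-1}]'
python3 st.py
python3 -m crank '[{"dp":[-0.0046,0,0.0066],"delta_rot":[0,0,0],"fingers":-1},{"dp":[0,0,0],"delta_rot":[0,0,0],"fingers":-1}]'
python3 st.py
```

```text
t: 13.92
tcp_pos: [0.5404, 0.2978, 0.1594]
tool_rot: [0.729, 0.603, 0.243, -0.217]
force: [0.3, 0.1, -3.4]
finger_gap: 0.64
gripper_force: 79.8
base z 0.0273 a,b 0.0009 0.0015 fa,fb,fz 0.3 0.2 -3.4 [-0.62  0.1  -0.02]
contact a,b -0.022 -1.231
t: 14.08
tcp_pos: [0.5403, 0.298, 0.1554]
tool_rot: [0.729, 0.603, 0.243, -0.217]
force: [-0.7, -0.6, -3.0]
finger_gap: 0.645
gripper_force: 79.9
base z 0.0233 a,b 0.0008 0.0017 fa,fb,fz -0.6 -0.7 -3.0 [-0.79  0.06  0.02]
contact a,b 0.192 -0.815
```

```bash
python3 -m crank '[{"dp":[-0.0049,0,0.0064],"delta_rot":[0,0,0],"fingers":-1},{"dp":[0,0,0],"delta_rot":[0,0,0],"fingers":-1}]'
python3 st.py
python3 -m crank '[{"dp":[-0.0049,0,0.0064],"delta_rot":[0,0,0],"fingers":-1},{"dp":[0,0,0],"delta_rot":[0,0,0],"fingers":-1}]'
python3 st.py
```

```text
t: 14.25
tcp_pos: [0.5403, 0.298, 0.1513]
tool_rot: [0.729, 0.603, 0.243, -0.217]
force: [0.9, -0.7, -3.3]
finger_gap: 0.638
gripper_force: 79.9
base z 0.0193 a,b 0.0008 0.0017 fa,fb,fz 1.0 -0.5 -3.3 [-0.91  0.13 -0.  ]
contact a,b -0.131 -1.548
t: 14.42
tcp_pos: [0.5403, 0.298, 0.1473]
tool_rot: [0.729, 0.603, 0.243, -0.217]
force: [-0.0, -2.0, -3.6]
finger_gap: 0.638
gripper_force: 80.0
base z 0.0152 a,b 0.0008 0.0017 fa,fb,fz 0.4 -2.0 -3.6 [-0.92  0.13 -0.11]
contact a,b 0.003 -2.452
```

```bash
python3 -c "
from mm import *
all_('11')"
```

```text
mill 11 a at .05,.08 [np.float64(-0.0003), np.float64(-0.0011)] yaw -0.7 tilt -1.42 b [array([-0.0254,  0.0282]), array([-0.025 ,  0.0287])]
   z 0.045 edges b -0.026 0.0425 mid 0.0083
   z 0.06 edges b -0.0275 0.042 mid 0.0073
   z 0.1 edges b -0.026 0.0295 mid 0.0018
salt 11 a at .05,.08 [np.float64(0.0002), np.float64(-0.0006)] yaw 0.58 tilt -1.52 b [array([-0.027 ,  0.0253]), array([-0.0284,  0.0256])]
   z 0.045 edges b -0.043 0.0315 mid -0.0057
   z 0.06 edges b -0.039 0.0325 mid -0.0032
   z 0.1 edges b -0.029 0.033 mid 0.002
11 top mouth z 0.1583 23 a,b 0.0053 0.0037
11 scene mouth z 0.1581 55 a,b 0.0037 0.0029
```

```bash
python3 -m crank '[{"dp":[-0.0054,0,0.006],"delta_rot":[0,0,0],"fingers":-1},{"dp":[0,0,0],"delta_rot":[0,0,0],"fingers":-1}]'
python3 st.py
python3 -m crank '[{"dp":[-0.0023,0,0.0033],"delta_rot":[0,0,0],"fingers":-1},{"dp":[0,0,0],"delta_rot":[0,0,0],"fingers":-1}]'
python3 st.py
```

```text
t: 14.68
tcp_pos: [0.5401, 0.2979, 0.1435]
tool_rot: [0.729, 0.603, 0.243, -0.217]
force: [0.9, -1.0, -3.7]
finger_gap: 0.647
gripper_force: 79.9
base z 0.0114 a,b 0.0006 0.0016 fa,fb,fz 1.1 -0.8 -3.7 [-0.94  0.09 -0.07]
contact a,b -0.238 -5.599
t: 14.85
tcp_pos: [0.5402, 0.2979, 0.1426]
tool_rot: [0.728, 0.603, 0.243, -0.217]
force: [-1.9, -3.6, 1.6]
finger_gap: 0.639
gripper_force: 80.6
base z 0.0105 a,b 0.0007 0.0017 fa,fb,fz -1.2 -3.9 1.6 [-0.87  0.28  0.05]
contact a,b 0.006 -0.126
```

The mill's foot has reached the well floor, so I'll let go and look.

```bash
python3 -m crank '[{"dp":[0,0,0],"delta_rot":[0,0,0],"fingers":1},{"dp":[0,0,0],"delta_rot":[0,0,0],"fingers":1},{"dp":[0,0,0],"delta_rot":[0,0,0],"fingers":1},{"dp":[0,0,0],"delta_rot":[0,0,0],"fingers":1},{"dp":[0,0,0],"delta_rot":[0,0,0],"fingers":1},{"dp":[0,0,0],"delta_rot":[0,0,0],"fingers":1},{"dp":[0,0,0],"delta_rot":[0,0,0],"fingers":1},{"dp":[0,0,0],"delta_rot":[0,0,0],"fingers":1}]'
python3 -c "
from mm import *
all_('12')"; python3 st.py
```

```text
t: 15.52
tcp_pos: [0.5402, 0.2982, 0.1419]
tool_rot: [0.728, 0.603, 0.243, -0.217]
force: [-0.5, -0.1, -1.4]
finger_gap: 1.002
gripper_force: 0.0
mill 12 a at .05,.08 [np.float64(-0.0015), np.float64(-0.0021)] yaw -0.15 tilt -1.06 b [array([-0.0263,  0.0269]), array([-0.0264,  0.0277])]
   z 0.045 edges b -0.0275 0.0425 mid 0.0075
   z 0.06 edges b -0.0275 0.042 mid 0.0073
   z 0.1 edges b -0.0125 0.028 mid 0.0078
salt 12 a at .05,.08 [np.float64(-0.0004), np.float64(-0.0004)] yaw 0.67 tilt -0.09 b [array([-0.0266,  0.0251]), array([-0.0283,  0.0258])]
   z 0.045 edges b -0.043 0.0315 mid -0.0057
   z 0.06 edges b -0.039 0.033 mid -0.003
   z 0.1 edges b -0.029 0.033 mid 0.002
12 top mouth z nan 0 a,b nan nan
12 scene mouth z 0.1524 58 a,b -0.0003 0.0013
base z 0.0098 a,b 0.0006 0.0018 fa,fb,fz 0.5 0.2 -0.6 [-0.27  0.04  0.03]
contact a,b -0.011 -0.126
  return _methods._mean(a, axis=axis, dtype=dtype,
  ret = ret.dtype.type(ret / rcount)
mm.py:24: RuntimeWarning: Mean of empty slice.
  p=onplane(c_,uu.mean(),vv.mean(),zt)-W; print(f,c_,'mouth z',zt.round(4),w.sum(),'a,b',(p@n).round(4),(p@B).round(4))
```

```bash
python3 -m crank '[{"dp":[0,0,-0.02],"delta_rot":[0,0,0],"fingers":1},{"dp":[0,0,-0.04],"delta_rot":[0,0,0],"fingers":1},{"dp":[0,0,-0.04],"delta_rot":[0,0,0],"fingers":1},{"dp":[0,0,-0.06],"delta_rot":[0,0,0],"fingers":1},{"dp":[0,0,-0.06],"delta_rot":[0,0,0],"fingers":1},{"dp":[0,0,-0.06],"delta_rot":[0,0,0],"fingers":1},{"dp":[0,0,-0.06],"delta_rot":[0,0,0],"fingers":1},{"dp":[0,0,-0.04],"delta_rot":[0,0,0],"fingers":1},{"dp":[0,0,0],"delta_rot":[0,0,0],"fingers":1}]'
python3 - <<'E'
from mm import *
from kin import *
try: all_('13')
except Exception as e: print(e)
I=np.load('pics/top13.npz')['I'];I2=np.load('pics/scene13.npz')['I']
u,v=[int(x) for x in proj('scene',W+[0,0,.13])];u2,v2=[int(x) for x in proj('top',W+[0,0,.13])]
c1=cv2.resize(I2[v-28:v+32,u-20:u+20],(400,600),interpolation=cv2.INTER_CUBIC);c2=cv2.resize(I[v2-20:v2+20,u2-20:u2+20],(400,400),interpolation=cv2.INTER_CUBIC)
o=np.zeros((600,800,3),np.uint8);o[:,:400]=c1;o[:400,400:]=c2
cv2.imwrite('pics/c13.png',np.clip(o[:,:,::-1]*1.6,0,255).astype(np.uint8))
a=np.load('fk.npy');s=manip.sense();print(s['q'].round(2),s['tcp_pos'])
for y in range(-180,180,30):
    q,e=ik(W+[0,0,.12],tool([0,0,-1],az(y)),a,[.4,.8,1.4,0,1,0]);print(y,q.round(2),e.round(4))
E
```

```text
t: 16.37
tcp_pos: [0.5239, 0.1801, 0.2954]
tool_rot: [0.729, 0.603, 0.246, -0.214]
force: [0.8, -0.3, 0.4]
finger_gap: 0.998
gripper_force: 0.0
mill 13 a at .05,.08 [np.float64(-0.0018), np.float64(-0.0024)] yaw 0.4 tilt -1.07 b [array([-0.0259,  0.027 ]), array([-0.0262,  0.027 ])]
   z 0.045 edges b -0.027 0.0425 mid 0.0078
   z 0.06 edges b -0.0225 0.042 mid 0.0098
   z 0.1 edges b -0.0265 0.028 mid 0.0008
salt 13 a at .05,.08 [np.float64(-0.0001), np.float64(-0.0007)] yaw 0.19 tilt -1.24 b [array([-0.0273,  0.0251]), array([-0.0286,  0.0253])]
   z 0.045 edges b -0.043 0.0305 mid -0.0062
   z 0.06 edges b -0.039 0.0325 mid -0.0032
   z 0.1 edges b -0.029 0.0335 mid 0.0023
13 top mouth z 0.1526 69 a,b -0.0016 0.0018
13 scene mouth z 0.1523 60 a,b -0.0002 0.0016
[-0.13  0.45  1.79  0.79  1.04 -0.41] [0.52257787 0.18183054 0.29242696]
-180 [ 0.38  0.7   1.49 -0.    0.96 -2.76] 0.0
-150 [0.34 0.69 1.51 0.08 0.94 2.85] 0.0192
-120 [0.38 0.7  1.49 0.   0.96 2.47] 0.0
-90 [ 0.38  0.7   1.49 -0.    0.96  1.95] 0.0
-60 [ 0.38  0.7   1.49 -0.    0.96  1.43] 0.0
-30 [ 0.38  0.7   1.49 -0.    0.96  0.9 ] 0.0
0 [0.38 0.7  1.49 0.   0.96 0.38] 0.0
30 [ 0.38  0.7   1.49 -0.    0.96 -0.14] 0.0
60 [ 0.38  0.7   1.49 -0.    0.96 -0.67] 0.0
90 [ 0.38  0.7   1.49 -0.    0.96 -1.19] 0.0
120 [ 0.38  0.7   1.49  0.    0.96 -1.71] 0.0
150 [ 0.38  0.7   1.49  0.    0.96 -2.24] 0.0
```

View pics/c13.png

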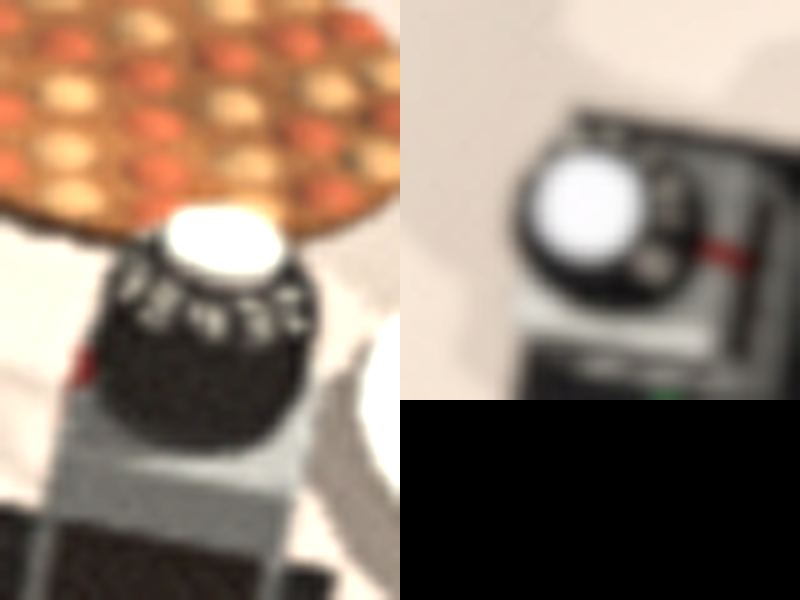

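Scene crop: on the collar's front the numerals run left to right 6 (130,285), 5 (155,300), 4 (205,315), 3 (258,315), 2 (295,305), with the red pointer at the left (80,365). The 4 faces the camera, 90° anticlockwise from the pointer, so the pointer reads 7. That means 4 clicks, or 120° clockwise. The mill is home, with its mouth at z = 0.1525.

```bash
cat > c.py <<'E'
from kin import *
n=az(HD-90); MW=W-.0012*n+.0014*B
def RC(y): return tool([0,0,-1],az(y))
E
python3 - <<'E'
from c import *
G=np.array([MW[0],MW[1],0])
plan(G+[0,0,.30-.054],RC(79.3),first='r')
s=manip.sense();R0=R.from_quat(s['tool_rot']);rv=(R0.inv()*R.from_matrix(RC(79.3))).as_rotvec();q=s['q'];a=np.load('fk.npy')
for k in np.linspace(.2,1,5):
    Rk=(R0*R.from_rotvec(rv*k)).as_matrix();q,e=ik(s['tcp_pos']+.054*Rk[:,2],Rk,a,q);print(q.round(2),e.round(4))
E
```

```text
tcp target [0.5448 0.3388 0.3   ] | dp(50cm) [ 0.0147  0.3167 -0.0151] len mm 158.71121101075 | rot(2pi) [ 0.0799 -0.0853 -0.2403] deg 96.2
[-0.09  0.46  1.72  0.62  1.11 -0.56] 0.0
[-0.04  0.46  1.67  0.46  1.15 -0.72] 0.0
[ 0.02  0.46  1.63  0.3   1.16 -0.89] 0.0
[ 0.08  0.46  1.62  0.15  1.13 -1.07] 0.0
[ 0.13  0.45  1.63 -0.    1.07 -1.25] 0.0
```

```bash
python3 -m crank '[{"dp":[0,0,0],"delta_rot":[0.0057,-0.0061,-0.0172],"fingers":1},{"dp":[0,0,0],"delta_rot":[0.0057,-0.0061,-0.0172],"fingers":1},{"dp":[0,0,0],"delta_rot":[0.0057,-0.0061,-0.0172],"fingers":1},{"dp":[0,0,0],"delta_rot":[0.0057,-0.0061,-0.0172],"fingers":1},{"dp":[0,0,0],"delta_rot":[0.0057,-0.0061,-0.0172],"fingers":1},{"dp":[0,0,0],"delta_rot":[0.0057,-0.0061,-0.0172],"fingers":1},{"dp":[0,0,0],"delta_rot":[0.0057,-0.0061,-0.0172],"fingers":1}]' 40
python3 -m crank '[{"dp":[0,0,0],"delta_rot":[0.0057,-0.0061,-0.0172],"fingers":1},{"dp":[0,0,0],"delta_rot":[0.0057,-0.0061,-0.0172],"fingers":1},{"dp":[0,0,0],"delta_rot":[0.0057,-0.0061,-0.0172],"fingers":1},{"dp":[0,0,0],"delta_rot":[0.0057,-0.0061,-0.0172],"fingers":1},{"dp":[0,0,0],"delta_rot":[0.0057,-0.0061,-0.0172],"fingers":1},{"dp":[0,0,0],"delta_rot":[0.0057,-0.0061,-0.0172],"fingers":1},{"dp":[0,0,0],"delta_rot":[0.0057,-0.0061,-0.0172],"fingers":1},{"dp":[0.005,0.08,-0.005],"delta_rot":[0,0,0],"fingers":1},{"dp":[0.005,0.08,-0.005],"delta_rot":[0,0,0],"fingers":1},{"dp":[0.004,0.08,-0.004],"delta_rot":[0,0,0],"fingers":1},{"dp":[0,0.077,0],"delta_rot":[0,0,0],"fingers":1},{"dp":[0,0,0],"delta_rot":[0,0,0],"fingers":1}]'
python3 - <<'E'
from c import *
G=np.array([MW[0],MW[1],0])
plan(G+[0,0,.30-.054],RC(79.3),first='r')
plan(G+[0,0,.184-.054],RC(79.3),first='r')
E
```

```text
t: 17.05
tcp_pos: [0.5218, 0.1832, 0.29]
tool_rot: [0.446, 0.877, 0.132, -0.12]
force: [0.1, -0.9, -0.8]
finger_gap: 0.999
gripper_force: 0.0
t: 18.05
tcp_pos: [0.5439, 0.3467, 0.297]
tool_rot: [0.088, 0.996, 0.002, -0.0]
force: [0.6, -0.4, 0.8]
finger_gap: 0.998
gripper_force: 0.0
tcp target [0.5448 0.3388 0.3   ] | dp(50cm) [-0.0046 -0.0153 -0.006 ] len mm 8.528854238805867 | rot(2pi) [ 0.0007 -0.0001  0.0017] deg 0.66
tcp target [0.5448 0.3388 0.184 ] | dp(50cm) [-0.0046 -0.0153  0.226 ] len mm 113.27335426017471 | rot(2pi) [ 0.0007 -0.0001  0.0017] deg 0.66
```

```bash
python3 -m crank '[{"dp":[-0.0046,-0.0153,0],"delta_rot":[0.0007,0,0.0017],"fingers":1},{"dp":[0,0,0.04],"delta_rot":[0,0,0],"fingers":1},{"dp":[0,0,0.04],"delta_rot":[0,0,0],"fingers":1},{"dp":[0,0,0.04],"delta_rot":[0,0,0],"fingers":1},{"dp":[0,0,0],"delta_rot":[0,0,0],"fingers":1},{"dp":[0,0,0],"delta_rot":[0,0,0],"fingers":1}]'
python3 - <<'E'
from c import *
G=np.array([MW[0],MW[1],0])
plan(G+[0,0,.184-.054],RC(79.3),first='r')
E
```

```text
t: 18.55
tcp_pos: [0.5441, 0.3297, 0.2369]
tool_rot: [0.097, 0.995, -0.003, -0.003]
force: [0.8, -0.5, 0.6]
finger_gap: 1.002
gripper_force: 0.0
tcp target [0.5448 0.3388 0.184 ] | dp(50cm) [0.0021 0.0182 0.1057] len mm 53.661240216292704 | rot(2pi) [-0.0012 -0.0007 -0.0013] deg 0.67
```

```bash
python3 -m crank '[{"dp":[0.0021,0.018,0],"delta_rot":[-0.0006,-0.0003,-0.0006],"fingers":1},{"dp":[0,0,0],"delta_rot":[0,0,0],"fingers":1},{"dp":[0,0,0],"delta_rot":[0,0,0],"fingers":1},{"dp":[0,0,0],"delta_rot":[0,0,0],"fingers":1}]'
python3 - <<'E'
from c import *
G=np.array([MW[0],MW[1],0])
plan(G+[0,0,.184-.054],RC(79.3),first='r')
E
```

```text
t: 18.88
tcp_pos: [0.5464, 0.3408, 0.2399]
tool_rot: [0.094, 0.996, 0.0, 0.002]
force: [0.0, 0.2, -0.4]
finger_gap: 1.002
gripper_force: 0.0
tcp target [0.5448 0.3388 0.184 ] | dp(50cm) [ 0.0024 -0.0044  0.1117] len mm 55.9150272445246 | rot(2pi) [ 0.0001  0.0006 -0.0004] deg 0.26
```

```bash
python3 -m crank '[{"dp":[0.0024,-0.004,0.03],"delta_rot":[0,0,0],"fingers":1},{"dp":[0,0,0.03],"delta_rot":[0,0,0],"fingers":1},{"dp":[0,0,0.03],"delta_rot":[0,0,0],"fingers":1},{"dp":[0,0,0.02],"delta_rot":[0,0,0],"fingers":1},{"dp":[0,0,0],"delta_rot":[0,0,0],"fingers":1},{"dp":[0,0,0],"delta_rot":[0,0,0],"fingers":1},{"dp":[0,0,0],"delta_rot":[0,0,0],"fingers":1}]'
python3 - <<'E'
from c import *
G=np.array([MW[0],MW[1],0])
plan(G+[0,0,.184-.054],RC(79.3),first='r');print(manip.sense()['force'])
E
```

```text
t: 19.47
tcp_pos: [0.5451, 0.3389, 0.1845]
tool_rot: [0.095, 0.996, 0.0, 0.002]
force: [0.1, 0.1, 0.6]
finger_gap: 0.999
gripper_force: 0.0
tcp target [0.5448 0.3388 0.184 ] | dp(50cm) [ 0.0006 -0.0003  0.001 ] len mm 0.6045644264227069 | rot(2pi) [ 0.0001  0.0005 -0.0005] deg 0.25
[0.14695974 0.09018225 0.61914861]
```

```bash
python3 -m crank '[{"dp":[0,0,0],"delta_rot":[0,0,0],"fingers":-1},{"dp":[0,0,0],"delta_rot":[0,0,0],"fingers":-1},{"dp":[0,0,0],"delta_rot":[0,0,0],"fingers":-1},{"dp":[0,0,0],"delta_rot":[0,0,0],"fingers":-1},{"dp":[0,0,0],"delta_rot":[0,0,0],"fingers":-1},{"dp":[0,0,0],"delta_rot":[0,0,0],"fingers":-1},{"dp":[0,0,0],"delta_rot":[0,0,0],"fingers":-1},{"dp":[0,0,0],"delta_rot":[0,0,0],"fingers":-1},{"dp":[0,0,0],"delta_rot":[0,0,0],"fingers":-1}]' 40
python3 - <<'E'
from c import *
s=manip.sense();print(s['force'],s['ft_torque'])
E
```

```text
t: 20.22
tcp_pos: [0.5448, 0.3386, 0.1846]
tool_rot: [0.095, 0.996, -0.0, 0.001]
force: [-2.1, -1.9, 6.5]
finger_gap: 0.546
gripper_force: 40.9
[-2.13675105 -1.94811946  6.50767182] [-0.17981695  0.06517624 -0.01179496]
```

```bash
python3 -m crank '[{"dp":[0,0,0],"delta_rot":[0,0,0.0167],"fingers":-1},{"dp":[0,0,0],"delta_rot":[0,0,0.0167],"fingers":-1},{"dp":[0,0,0],"delta_rot":[0,0,0.0167],"fingers":-1},{"dp":[0,0,0],"delta_rot":[0,0,0.0167],"fingers":-1},{"dp":[0,0,0],"delta_rot":[0,0,0.0167],"fingers":-1},{"dp":[0,0,0],"delta_rot":[0,0,0],"fingers":-1}]'
python3 - <<'E'
from c import *
s=manip.sense();print(s['force'],s['ft_torque'],s['q'].round(2))
E
python3 -m crank '[{"dp":[0,0,0],"delta_rot":[0,0,0.0167],"fingers":-1},{"dp":[0,0,0],"delta_rot":[0,0,0.0167],"fingers":-1},{"dp":[0,0,0],"delta_rot":[0,0,0.0167],"fingers":-1},{"dp":[0,0,0],"delta_rot":[0,0,0.0167],"fingers":-1},{"dp":[0,0,0],"delta_rot":[0,0,0.0167],"fingers":-1},{"dp":[0,0,0],"delta_rot":[0,0,0.0167],"fingers":-1},{"dp":[0,0,0],"delta_rot":[0,0,0.0167],"fingers":-1},{"dp":[0,0,0],"delta_rot":[0,0,0.0167],"fingers":-1},{"dp":[0,0,0],"delta_rot":[0,0,0.0167],"fingers":-1},{"dp":[0,0,0],"delta_rot":[0,0,0.0167],"fingers":-1}]'
python3 -m crank '[{"dp":[0,0,0],"delta_rot":[0,0,0.0167],"fingers":-1},{"dp":[0,0,0],"delta_rot":[0,0,0.0167],"fingers":-1},{"dp":[0,0,0],"delta_rot":[0,0,0.0167],"fingers":-1},{"dp":[0,0,0],"delta_rot":[0,0,0.0167],"fingers":-1},{"dp":[0,0,0],"delta_rot":[0,0,0.0167],"fingers":-1},{"dp":[0,0,0],"delta_rot":[0,0,0],"fingers":-1},{"dp":[0,0,0],"delta_rot":[0,0,0],"fingers":-1}]'
python3 - <<'E'
from c import *
s=manip.sense();print(s['force'],s['ft_torque'],s['q'].round(2)); Rc=R.from_quat(s['tool_rot']).as_matrix();print('y az',np.degrees(np.arctan2(Rc[1,1],Rc[0,1])))
E
```

```text
t: 20.72
tcp_pos: [0.5452, 0.3383, 0.1846]
tool_rot: [0.351, 0.936, 0.0, 0.002]
force: [-0.4, -2.2, 5.2]
finger_gap: 0.544
gripper_force: 41.0
[-0.35003397 -2.1851375   5.24213395] [-0.35318464 -0.07902697 -0.08010313] [ 0.38  0.69  1.49 -0.    0.96 -0.47]
t: 21.55
tcp_pos: [0.5454, 0.338, 0.1846]
tool_rot: [0.773, 0.634, 0.001, 0.002]
force: [-0.0, -3.5, 5.6]
finger_gap: 0.549
gripper_force: 40.9
t: 22.13
tcp_pos: [0.5456, 0.3373, 0.1846]
tool_rot: [0.91, 0.414, 0.001, 0.002]
force: [0.3, -3.7, 5.9]
finger_gap: 0.552
gripper_force: 41.0
[ 0.34188461 -3.7288558   5.87155116] [-1.14691733 -0.32446532 -0.06683674] [ 0.38  0.69  1.49 -0.01  0.96  1.1 ]
y az -41.080813840509826
```

```bash
python3 -m crank '[{"dp":[0,0,0],"delta_rot":[0,0,0],"fingers":1},{"dp":[0,0,0],"delta_rot":[0,0,0],"fingers":1},{"dp":[0,0,0],"delta_rot":[0,0,0],"fingers":1},{"dp":[0,0,0],"delta_rot":[0,0,0],"fingers":1},{"dp":[0,0,0],"delta_rot":[0,0,0],"fingers":1},{"dp":[0,0,0],"delta_rot":[0,0,0],"fingers":1},{"dp":[0,0,0],"delta_rot":[0,0,0],"fingers":1},{"dp":[0,0,0],"delta_rot":[0,0,0],"fingers":1}]'
python3 -m crank '[{"dp":[0,0,-0.02],"delta_rot":[0,0,0],"fingers":1},{"dp":[0,0,-0.04],"delta_rot":[0,0,0],"fingers":1},{"dp":[0,0,-0.06],"delta_rot":[0,0,0],"fingers":1},{"dp":[0,0,-0.06],"delta_rot":[0,0,0],"fingers":1},{"dp":[0,0,-0.06],"delta_rot":[0,0,0],"fingers":1},{"dp":[0,0,-0.06],"delta_rot":[0,0,0],"fingers":1},{"dp":[0,0,0],"delta_rot":[0,0,0],"fingers":1},{"dp":[0,0,0],"delta_rot":[0,0,0],"fingers":1}]'
python3 - <<'E'
from mm import *
try: all_('14')
except Exception as e: print(e)
I2=np.load('pics/scene14.npz')['I'];I=np.load('pics/top14.npz')['I']
u,v=[int(x) for x in proj('scene',W+[0,0,.13])];u2,v2=[int(x) for x in proj('top',W+[0,0,.13])]
c1=cv2.resize(I2[v-28:v+32,u-20:u+20],(400,600),interpolation=cv2.INTER_CUBIC);c2=cv2.resize(I[v2-20:v2+20,u2-20:u2+20],(400,400),interpolation=cv2.INTER_CUBIC)
o=np.zeros((600,800,3),np.uint8);o[:,:400]=c1;o[:400,400:]=c2
cv2.imwrite('pics/c14.png',np.clip(o[:,:,::-1]*1.8,0,255).astype(np.uint8))
E
```

```text
t: 22.8
tcp_pos: [0.5444, 0.3388, 0.1836]
tool_rot: [0.91, 0.414, 0.001, 0.001]
force: [1.2, 0.7, 0.0]
finger_gap: 0.999
gripper_force: 0.0
t: 23.47
tcp_pos: [0.5451, 0.3391, 0.3371]
tool_rot: [0.91, 0.414, 0.004, 0.001]
force: [0.1, -0.1, -0.3]
finger_gap: 0.999
gripper_force: 0.0
mill 14 a at .05,.08 [np.float64(-0.0016), np.float64(-0.0016)] yaw 0.8 tilt 0.01 b [array([-0.0265,  0.026 ]), array([-0.0266,  0.0259])]
   z 0.045 edges b -0.028 0.0425 mid 0.0073
   z 0.06 edges b -0.028 0.042 mid 0.007
   z 0.1 edges b -0.0275 0.0275 mid 0.0
salt 14 a at .05,.08 [np.float64(-0.0001), np.float64(-0.0004)] yaw -0.09 tilt -0.53 b [array([-0.0267,  0.0252]), array([-0.0282,  0.0258])]
   z 0.045 edges b -0.043 0.0305 mid -0.0062
   z 0.06 edges b -0.039 0.0325 mid -0.0032
   z 0.1 edges b -0.029 0.0335 mid 0.0023
14 top mouth z 0.1528 50 a,b -0.0007 -0.0002
14 scene mouth z 0.1526 60 a,b 0.0011 0.001
```

View pics/c14.png

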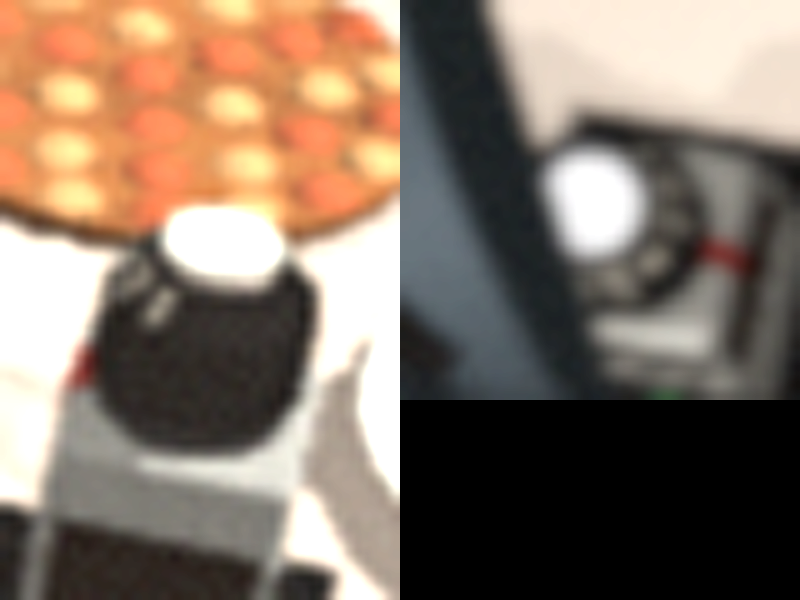

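The crop shows numeral 1 at (158,310), where the 5 stood before, and 2 at (130,280). The front is blank, so 3 stands at the red pointer. The mill is still home, with its mouth at z = 0.1527.

```bash
python3 -c "
from station import manip
print(manip.sign_off())"
```

```text
the job is handed in; nothing more can be done
None
```

The pepper mill is standing home and let go in the free well of the dock beside the salt mill; its collar is turned four clicks, from 7 to 3 at the red pointer, and the job is handed in, with no verdict returned.

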